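# Nip up the stop clamp of a portioning guide with the long arm of a hex key

## Robot

A 6-joint arm with a two-finger parallel gripper is mounted at the origin on a cart in front of the work surface, level with it; the furniture and walls round the work are solid. World frame = base frame: x ahead of the robot, y to its left, z up, the work surface at z = 0. Lengths are in m, angles in rad, forces in N, time in s.
With the tool pointing down it reaches from about 0.35 to 0.775 m from the base axis. Payload 5.5 kg.
Tool frame: the origin (TCP) lies between the finger pads; the fingertips stand env.nose_length ahead of it and the grasp point (between the pads) lies 8 mm behind it (env.nose_length is the distance from the TCP to the fingertips, in m); z points along the fingers, y is the direction in which the jaws open and shut (so a half turn about z gives the same grasp; the last joint's range is limited). The gripper opens to 85 mm and grips with 20 to 120 N. Pads are 22 mm wide; open, the fingers measure 114 mm over their backs; the gripper's body (76 mm by 85 mm) begins 54 mm behind the grasp point. The pads swing forward as they close: fully open they stand 13 mm farther back than shut.
Start: joints at [-1.328, 0.313, 0.046, 1.304, 0, 1.431], TCP at [0.215, -0.533, 0.242] pointing down, gripper open.
Joint ranges: [-2.76, 2.76], [-0.86, 1.69], [-1.03, 1.26], [-2.2, 2.34], [-1.47, 1.5], [-3.14, 3.14]. Speed limits (rad/s): [2.57, 2.57, 3.14, 3.14, 3.14, 3.14].

## Interface

Orientations are given as a unit quaternion [w, x, y, z].
In Python, from workcell import env gives the robot as it stands. The module is installed in compiled form; this text tells all that it offers.
- The arm moves only by the shell command python3 -m creep 'ROWS' [FORCE]. ROWS is a JSON object of lists of equal length, an entry for each row: "hand": the finger opening in mm, from 0 to 85.4; "delta_pos": the shift along the tool's x, y, z scaled (see below), a list of three; "turn": the turn about the tool's z scaled (see below). In form: {"hand": [hand, ...], "delta_pos": [[dx, dy, dz], ...], "turn": [turn, ...]}. A call has exactly 5 rows; each row shifts and turns the commanded pose from where the row before left it, along the tool's axes as they then stand; what a row does not reach is not made up. The controller multiplies each number of a shift by 0.8 m and each number of a turn by 5 degrees. A row lasts 1/12 s, in which the tool goes at most 41.7 mm and 7.16 degrees, less where a joint would pass 70% of its speed; a pose out of reach is approached as far as the arm can. A call with a number of a shift or a turn outside -1 to 1 is refused whole. A call with a gripper value outside its range is refused whole. The fingers move at their own pace and stop on an object; FORCE is the grip in N (left out, the last holds). Time passes only in rows, so rows that do not move let the fingers close, or fill a call up. It gives the time, the measured TCP pose, the force and the opening at its end, in the units of the state.
- env.get_state(): the state, without advancing time (a new reading comes with each control period).
- env.read_camera(name): name is "scene" or "top"; returns a dict with "pixels" (480x640x3 uint8, red, green, blue), "depth" (480x640 float32, m along the optical axis (not along the pixel's ray), 0 where there is no reading), "fx", "fy", "cx", "cy" (pixels), "origin" and "orientation" of the camera in the world. Camera axes: x right, y down, z forward; pixel columns grow to the right and rows downward; lengths in m; the calibration is good to about 2 mm. A picture is of the moment at which its call begins.
- env.hand_in(): hands the job in, once; it reports no verdict.
Trained networks look in the newest picture that a camera, given by its name, has taken for a name from the list of things; names that differ only in an ending like _2 or _b are one class to them, and where a whole thing is asked for, a point or a joint stands for the part that bears it (a point fixed in the world has none). Each returns a list of dicts, best first, with "score" (0 to 1); they miss things now and then, are a little off and sometimes report something else, mostly with a low value. They report only what shows in the picture. A call takes as long as a camera call.
- env.find_in(camera, target): "location" ([row, column] in pixels, amid what is visible of it).
- env.pinpoint(camera, target): "location" ([row, column] in pixels: a listed point, or the origin of a listed thing).
The state is a dict: "clock": time; "joint_pos": joint angles; "qvel": joint speeds; "tau": joint torques, N m; "tcp_pos": TCP position; "orientation": TCP orientation; "wrist_force": force on the tool from outside, world axes, zero at the start; "ft_torque": the same for the moment, N m; "finger_gap": finger opening in m.
Only numpy, scipy, OpenCV 4.12 (cv2) and the standard library are available. Lean on these libraries where they do the work, as an engineer would, in place of code of your own. Each camera call takes 0.05 s, during which the arm holds its last target.

## Task

The clamp bolt of the portioning guide's stop has been spun in by hand and the hex key still stands in it on its long arm. Pull the key out, turn it over, push its short arm fully down into the bolt, and pull the long arm round clockwise (seen from above) until the bolt comes up firmly tight, and no further; do not turn the bolt before the key is turned over. Feel your way without forcing the key, leave it seated in the bolt by its short arm, and leave the other things on the worktop alone.

Things in the scene. Friction and masses are not known exactly. Their poses are not given: they have to be found in the camera images.
- hex_key: L-shaped steel hex key, 0.26 kg, 14 mm across flats. Origin: corner where the arms' centre lines meet. Long arm: 143 mm along its own -z; short arm: 49 mm along its own +x; two flats face its own +y and -y (grip across these). Starts standing in the bolt on its long arm, leaning some 5 degrees, short arm out on top. Centre of mass 11 mm along +x, 49 mm along -z; bend radius 16 mm.
- long_mid (a point): a point on the centre line of the key's long arm, 75 mm from the corner (68 mm from the long tip); axes as the key's
- short_tip (a point): centre of the end face of the key's short arm, 49 mm from the corner along the key's +x; axes as the key's; edges chamfered 0.6 mm
- socket_floor (a point): centre of the floor of the bolt's hexagon socket, 75 mm above the worktop; z up along the bolt's axis, turns with the bolt. Socket 15 mm across flats (1 mm wider than the key: about 5 degrees of play either way), 17 mm deep. Two flats face this point's own +y and -y: the key enters with its own y along this y, or turned by any multiple of 60 degrees.
- socket_mouth (a point): centre of the top of the clamp bolt, a steel cap screw: head 26 mm across, 20 mm high, top 92 mm above the worktop, upright on the front of the stop's split clamp (46 mm wide) in the middle of the rail. All else on the guide is below 75 mm. With the short arm home the key's corner is 124 mm above the worktop; let go, it stays in, the long arm sagging about 8 degrees.
- bolt (a joint): turn of the clamp bolt about its upright axis, rad; grows clockwise seen from above (tightening). Starts between -0.04 and 0.04. Stiff: about 0.9 N m to turn it at any angle, and it stays where it is left; at about 1.00 the clamp is closed and the resistance climbs steeply (some 25 N m per rad): tight.
- guide: the portioning guide, fixed to the worktop: white plastic cutting board 170 x 320 mm, top 24 mm up; 20 mm steel rail along its far side between aluminium end blocks (tops 74 mm up); on the rail the stop: split clamp, and a steel plate 150 mm long, top 67 mm up. Origin under the board's centre; x across (rail at +60 mm), y along the rail. Bolt axis at x = 14 mm, y = 0.
- ring_cutter: bystander: open steel ring cutter, 71 mm across, 36 mm high, left of the guide; origin at its underside
- custard_cup_a: bystander: paper cup of set custard, 59 mm across, 44 mm high, right of the guide, farther from the robot; origin at its underside
- custard_cup_b: bystander: paper cup of set custard, 59 mm across, 46 mm high, right of the guide, nearer the robot; origin at its underside

How it is judged:
On the way:
1. the key has been turned over and its short arm sits fully in the bolt's socket, the bolt still as loose as it was found (distance between short_tip and socket_floor below 0.004 m and angle between the x axis of hex_key and the z axis of socket_floor, either way round below 0.2 rad and value of joint bolt below 0.2 rad), for 0.2 s.
At the end, for the whole second after the job is handed in: the bolt is tight (turned past 0.97 rad; it comes up solid at 1.00), the key rests seated in it by its short arm (tip within 6 mm of the socket floor, short arm within 0.25 rad of the bolt's axis) and lies still (value of joint bolt above 0.97 rad and distance between short_tip and socket_floor below 0.006 m and angle between the x axis of hex_key and the z axis of socket_floor, either way round below 0.25 rad and linear speed of hex_key below 0.02 m/s); the robot touches nothing.
It fails at once if a bystander is shifted by more than 30 mm (distance of any of ring_cutter, custard_cup_a, custard_cup_b from where it was at the start of the episode above 0.03 m).
It fails at once if the key is jammed against the bolt with more than 35 N before its short arm is home (contact force between hex_key and bolt above 35 N and distance between short_tip and socket_floor above 0.006 m).
It fails at once if the bolt is overtightened (strained past 1.06 rad, which takes over 2 N m) (value of joint bolt above 1.06 rad).
It also fails if it takes over 64 s, if anything falls off the work surface, if the arm or the gripper's body presses on something with over 40 N, if the wrist force passes 120 N, or if a joint passes its speed limit or range.

## Working session

There is one attempt and no reset: what is moved stays moved. The work goes in short steps, Python scripts to look and compute and a shell command to move; the robot and the scene stay as the last step left them, time stands still between calls to the robot, and variables do not carry over. Pictures are saved under pics/ and viewed, and the job is handed in when it is done.

```bash
mkdir -p pics; cat > h.py <<'E'
import numpy as np, cv2
from scipy.spatial.transform import Rotation as R
from workcell import env
def rot(q): return R.from_quat([q[1],q[2],q[3],q[0]]).as_matrix()
def cam(n,save=None):
    c=env.read_camera(n)
    if save: cv2.imwrite(f'pics/{save}.png',c['pixels'][:,:,::-1])
    return c
def ray(c,rc):
    d=np.array([(rc[1]-c['cx'])/c['fx'],(rc[0]-c['cy'])/c['fy'],1.0])
    return np.array(c['origin']),rot(c['orientation'])@d
def at_z(c,rc,z):
    o,d=ray(c,rc); return o+d*(z-o[2])/d[2]
def at_depth(c,rc):
    o,d=ray(c,rc); return o+d*c['depth'][int(round(rc[0])),int(round(rc[1]))]
def proj(c,p):
    q=rot(c['orientation']).T@(np.array(p)-c['origin']); return (q[1]/q[2]*c['fy']+c['cy'],q[0]/q[2]*c['fx']+c['cx'])
E
python3 - <<'E'
from h import *
s=env.get_state(); print({k:np.round(v,4) for k,v in s.items()}, env.nose_length)
for n in ['scene','top']:
    c=cam(n,n+'0'); print(n,np.round(c['origin'],3),np.round(c['orientation'],3),c['fx'],c['cx'],c['cy'])
    for t in ['hex_key','long_mid','short_tip','socket_mouth','guide','ring_cutter','custard_cup_a']:
        r=env.pinpoint(n,t)
        print(t,[(np.round(x['location'],1).tolist(),round(x['score'],2),np.round(at_depth(c,x['location']),3).tolist()) for x in r[:3]])
E
```

```text
{'clock': np.float64(0.0), 'joint_pos': array([-1.3276,  0.314 ,  0.045 ,  1.3036, -0.    ,  1.4312]), 'qvel': array([ 0.0005,  0.0011, -0.0018,  0.0008,  0.0012,  0.0011]), 'tau': array([-3.20000e-03, -4.80623e+01,  2.98536e+01,  1.91000e-02,
       -3.00000e-04,  0.00000e+00]), 'tcp_pos': array([ 0.2147, -0.5329,  0.2414]), 'orientation': array([-9.000e-04,  9.817e-01,  1.903e-01, -1.000e-04]), 'wrist_force': array([ 0.5797,  0.8988, -0.8105]), 'ft_torque': array([-0.0137,  0.0211, -0.0148]), 'finger_gap': np.float64(0.0853)} 0.011
scene [0.238 0.717 0.646] [ 0.109 -0.201  0.844 -0.485] 461.8781339514633 324.6555617452187 236.06907464046049
hex_key [([217.1, 312.7], 0.7, [0.613, 0.005, 0.218])]
long_mid [([245.3, 317.8], 0.93, [0.61, -0.011, 0.144])]
short_tip [([228.4, 304.8], 0.94, [0.61, 0.043, 0.212])]
socket_mouth [([263.6, 318.9], 0.53, [0.611, -0.02, 0.093])]
guide [([295.8, 325.3], 0.79, [0.589, -0.008, 0.023])]
ring_cutter [([399.8, 223.8], 0.86, [0.629, 0.304, -0.001]), ([235.9, 394.8], 0.74, [0.543, -0.339, 0.015])]
custard_cup_a [([223.5, 356.9], 0.61, [0.661, -0.355, 0.015]), ([235.5, 393.6], 0.6, [0.547, -0.343, 0.013])]
top [ 0.467 -0.043  1.292] [ 0.047 -0.703  0.709 -0.029] 520.2950043712699 320.4594179105491 238.30195998483853
hex_key [([225.6, 316.9], 0.53, [0.61, -0.009, 0.215]), ([229.7, 325.3], 0.42, [0.61, -0.025, 0.142])]
long_mid [([227.8, 321.5], 0.64, [0.609, -0.017, 0.183])]
short_tip [([227.5, 293.4], 0.65, [0.631, 0.055, 0.024])]
socket_mouth []
guide [([239.2, 327.0], 0.8, [0.597, -0.028, 0.058])]
ring_cutter [([227.2, 197.6], 0.68, [0.637, 0.3, -0.003])]
custard_cup_a [([258.0, 466.0], 0.86, [0.551, -0.361, 0.037]), ([211.9, 467.9], 0.78, [0.663, -0.369, 0.039])]
```

```bash
python3 - <<'E'
import cv2
for n,(r0,r1,c0,c1) in {'scene':(170,420,200,420),'top':(120,350,180,480)}.items():
    i=cv2.imread(f'pics/{n}0.png')[r0:r1,c0:c1]
    f=min(800/i.shape[1],600/i.shape[0]); cv2.imwrite(f'pics/{n}0c.png',cv2.resize(i,None,fx=f,fy=f,interpolation=2))
E
```

```text
(no output)
```

View pics/scene0.png

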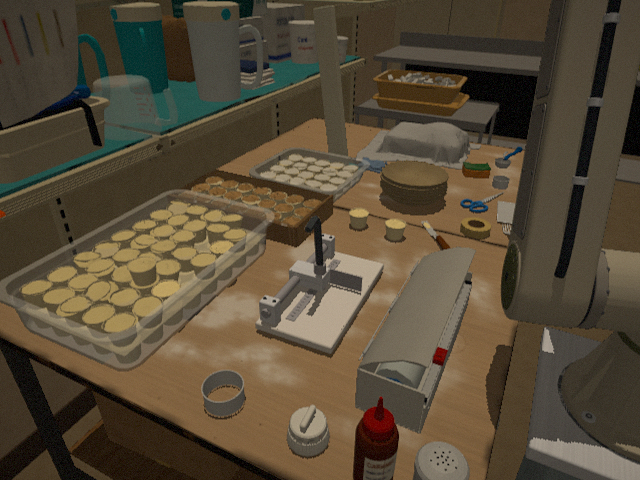

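```bash
ls pics
```

```text
scene0.png
scene0c.png
top0.png
top0c.png
```

View pics/top0.png

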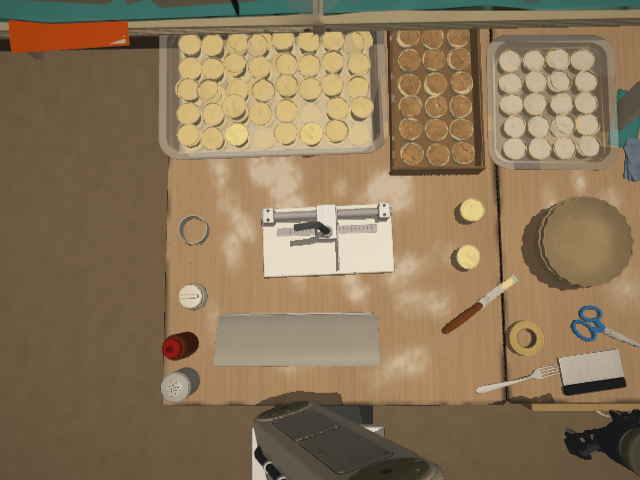

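View pics/scene0c.png

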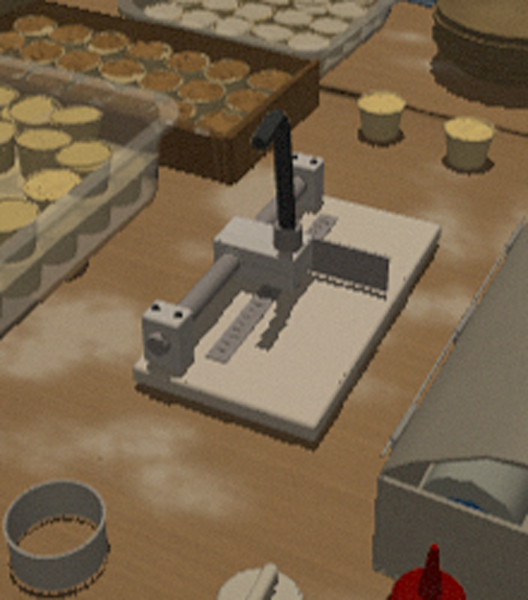

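View pics/top0c.png

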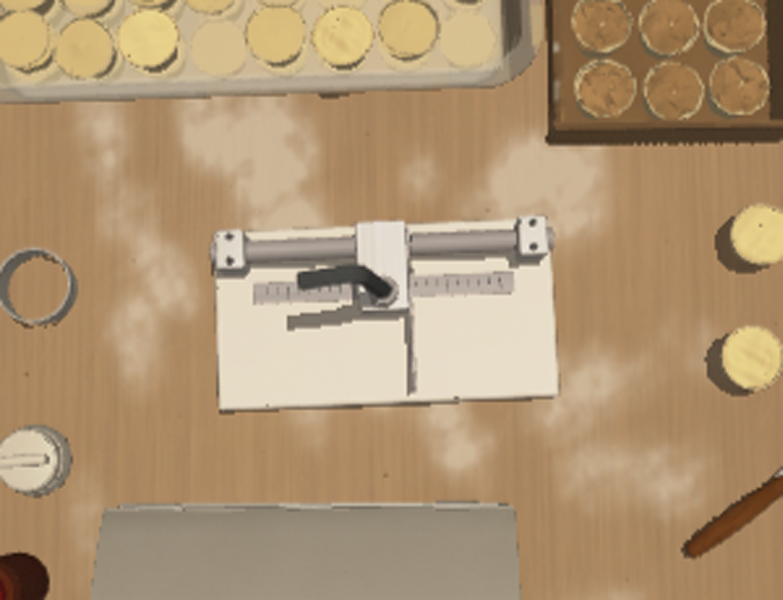

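```bash
python3 - <<'E'
from h import *
for n in ['scene','top']:
    c=cam(n)
    v,u=np.mgrid[0:480,0:640]; D=c['depth']
    d=np.stack([(u-c['cx'])/c['fx'],(v-c['cy'])/c['fy'],np.ones_like(D)],-1)*D[...,None]
    P=d@rot(c['orientation']).T+c['origin']
    m=(D>0)&(abs(P[...,0]-.61)<.12)&(abs(P[...,1])<.2)
    k=m&(P[...,2]>.1); Q=P[k]
    print(n,len(Q))
    for z in np.arange(.1,.23,.012):
        q=Q[(Q[:,2]>=z)&(Q[:,2]<z+.012)]
        if len(q): print(round(z,3),len(q),q.mean(0).round(4),'y',q[:,1].min().round(4),q[:,1].max().round(4),'x',q[:,0].min().round(4),q[:,0].max().round(4))
    b=m&(abs(P[...,2]-.092)<.005); q=P[b]; print('bolt',len(q),q.mean(0).round(4),q.min(0).round(4),q.max(0).round(4))
    e=m&(abs(P[...,2]-.074)<.004); q=P[e]; print('74',len(q)); 
    for s in (1,-1):
        w=q[s*(q[:,1]+.02)>.06]; print(w.mean(0).round(4),w.min(0).round(4),w.max(0).round(4))
    e=m&(abs(P[...,2]-.067)<.004)&(P[...,0]<.585)&(abs(P[...,1]+.02)<.1); q=P[e]; print('67',len(q),q.mean(0).round(4),q.min(0).round(4),q.max(0).round(4))
    np.save(n+'P.npy',P)
E
```

```text
scene 440
0.1 30 [ 0.6106 -0.018   0.1058] y -0.0259 -0.0134 x 0.6049 0.6199
0.112 36 [ 0.6105 -0.0169  0.1177] y -0.0253 -0.0114 x 0.6053 0.6195
0.124 36 [ 0.6102 -0.0155  0.1297] y -0.0278 -0.0111 x 0.605 0.6189
0.136 31 [ 0.6104 -0.0134  0.1421] y -0.0201 -0.0094 x 0.6054 0.6187
0.148 38 [ 0.6103 -0.0115  0.1542] y -0.0189 -0.0064 x 0.6047 0.6191
0.16 36 [ 0.6101 -0.0098  0.1663] y -0.0204 -0.0053 x 0.6049 0.6173
0.172 35 [ 0.6099 -0.008   0.1781] y -0.0179 -0.0033 x 0.6048 0.6188
0.184 29 [ 0.6082 -0.0066  0.1895] y -0.0143 -0.0009 x 0.6045 0.6148
0.196 40 [0.6049 0.0179 0.2031] y -0.0125 0.0433 x 0.5996 0.6119
0.208 129 [0.6064 0.0216 0.2142] y -0.0088 0.0427 x 0.5996 0.6172
bolt 53 [ 0.6102 -0.0205  0.0905] [ 0.6011 -0.0375  0.0872] [ 0.6247 -0.0125  0.0967]
74 250
[0.6527 0.1152 0.0721] [0.6359 0.1007 0.07  ] [0.6716 0.1282 0.0759]
[ 0.6599 -0.1602  0.072 ] [ 0.6448 -0.1746  0.0702] [ 0.6753 -0.1456  0.076 ]
67 31 [ 0.5526 -0.0516  0.0647] [ 0.5249 -0.0545  0.0631] [ 0.5848 -0.0483  0.0669]
top 257
0.1 7 [ 0.6096 -0.0273  0.1057] y -0.0306 -0.0214 x 0.6065 0.6158
0.112 7 [ 0.6
[... 281 characters left out ...]
1  0.1657] y -0.0226 -0.0117 x 0.6059 0.6151
0.172 7 [ 0.6099 -0.0179  0.179 ] y -0.0207 -0.0099 x 0.6064 0.6163
0.184 9 [ 0.6122 -0.0166  0.1892] y -0.0188 -0.0122 x 0.6059 0.6202
0.196 18 [ 0.6096 -0.0105  0.2042] y -0.017 0.0251 x 0.6016 0.6182
0.208 161 [0.6092 0.0146 0.2154] y -0.015 0.0396 x 0.6008 0.6175
0.22 17 [0.6101 0.0079 0.2213] y -0.0007 0.0222 x 0.6076 0.6123
bolt 42 [ 0.6112 -0.0297  0.0904] [ 0.601  -0.0375  0.0871] [ 0.6248 -0.0141  0.0955]
74 421
[0.6555 0.1125 0.0733] [0.6378 0.1    0.07  ] [0.6723 0.1241 0.078 ]
[ 0.6642 -0.1627  0.0735] [ 0.6471 -0.1751  0.0701] [ 0.681  -0.1493  0.0778]
67 32 [ 0.5545 -0.0533  0.0667] [ 0.5258 -0.0555  0.063 ] [ 0.5849 -0.0511  0.0701]
```

```bash
cat >> h.py <<'E'
def st():
    s=env.get_state(); M=rot(s['orientation']); yaw=np.degrees(np.arctan2(M[1,0],M[0,0]))
    print('t%.2f tcp %s yaw %.2f tilt %.2f F %s T %s gap %.2f j6 %.2f'%(s['clock'],np.round(np.array(s['tcp_pos'])*1000,2),yaw,np.degrees(np.arccos(-M[2,2])),np.round(s['wrist_force'],2),np.round(s['ft_torque'],3),s['finger_gap']*1000,s['joint_pos'][5])); return s,M
def go(target_mm):
    s,M=st(); d=M.T@(np.array(target_mm)/1000-s['tcp_pos']); print('tool mm',np.round(d*1000,1),'units',np.round(d/.8,4))
E
python3 - <<'E'
from h import *
for n in ['scene','top']:
    P=np.load(n+'P.npy').reshape(-1,3)
    q=P[(P[:,2]>.195)&(P[:,2]<.24)&(abs(P[:,0]-.61)<.03)&(P[:,1]>.008)&(P[:,1]<.06)]
    a=q.mean(0); w=np.linalg.svd(q-a)[2][0]; w*=np.sign(w[1]); print(n,len(q),a.round(4),w.round(3),'plan angle',np.degrees(np.arctan2(w[1],w[0])))
E
python3 -m creep '{"hand":[85,85,85,85,85],"delta_pos":[[0,0,-0.03],[0,0,-0.03],[0,0,-0.02],[0,0,0],[0,0,0]],"turn":[-1,-1,-1,-1,-1]}' 40
python3 -m creep '{"hand":[85,85,85,85,85],"delta_pos":[[0,0,0],[0,0,0],[0,0,0],[0,0,0],[0,0,0]],"turn":[-1,-1,-1,-1,-1]}'
python3 -c "
from h import *
go([612,-11,305])"
```

```text
scene 124 [0.6059 0.0288 0.2125] [-0.067  0.964 -0.259] plan angle 93.95670766478624
top 109 [0.6081 0.0243 0.2157] [-0.131  0.984 -0.124] plan angle 97.58793437735768
clock: 1.32
tcp_pos: [0.2149, -0.5342, 0.308]
orientation: [0.002, 0.916, 0.4, -0.0]
wrist_force: [0.1, -0.1, -0.8]
finger_gap: 0.085
clock: 1.73
tcp_pos: [0.2148, -0.5334, 0.3063]
orientation: [0.0, 0.808, 0.589, -0.0]
wrist_force: [0.0, -0.0, 0.5]
finger_gap: 0.0851
t1.73 tcp [ 214.75 -533.42  306.34] yaw 72.18 tilt 0.01 F [ 0.03 -0.04  0.53] T [-0.005  0.028 -0.016] gap 85.09 j6 0.55
tool mm [618.9 218.3   1.3] units [0.7737 0.2729 0.0016]
```

```bash

python3 -m creep '{"hand":[85,85,85,85,85],"delta_pos":[[0.0428,0.026,0],[0.0428,0.026,0],[0.0428,0.026,0],[0.0428,0.026,0],[0.0428,0.026,0]],"turn":[-0.92,-0.92,-0.92,-0.92,-0.92]}' 40
python3 -c "
from h import *
go([612,-11,305])"
```

```text
clock: 2.15
tcp_pos: [0.3441, -0.3801, 0.3061]
orientation: [0.0, 0.675, 0.738, 0.0]
wrist_force: [1.5, -0.4, 0.8]
finger_gap: 0.085
t2.15 tcp [ 344.15 -380.08  306.13] yaw 95.14 tilt 0.02 F [ 1.47 -0.43  0.76] T [-0.094 -0.091 -0.05 ] gap 85.03 j6 0.49
tool mm [343.6 299.8   1.1] units [0.4295 0.3748 0.0014]
```

```bash

python3 -m creep '{"hand":[85,85,85,85,85],"delta_pos":[[0.0358,0.0312,0],[0.0358,0.0312,0],[0.0358,0.0312,0],[0.0358,0.0312,0],[0.0358,0.0312,0]],"turn":[0,0,0,0,0]}' 40
python3 -m creep '{"hand":[85,85,85,85,85],"delta_pos":[[0.0358,0.0312,0],[0.0358,0.0312,0],[0.0358,0.0312,0],[0.0358,0.0312,0],[0.0358,0.0312,0]],"turn":[0,0,0,0,0]}' 
python3 -m creep '{"hand":[85,85,85,85,85],"delta_pos":[[0.0358,0.0312,0],[0.0300,0.0260,0],[0,0,0],[0,0,0],[0,0,0]],"turn":[0,0,0,0,0]}' 
python3 -c "
from h import *
go([612,-11,172])
for n in ['scene','top']:
  cam(n,n+'1')
  for t in ['hex_key','short_tip']: print(n,t,[(np.round(x['location'],1),round(x['score'],2)) for x in env.pinpoint(n,t)[:2]])
"
```

```text
clock: 2.57
tcp_pos: [0.4559, -0.2262, 0.3066]
orientation: [0.0, 0.676, 0.737, 0.0]
wrist_force: [0.7, -1.4, -0.2]
finger_gap: 0.085
clock: 2.98
tcp_pos: [0.568, -0.0727, 0.3065]
orientation: [0.0, 0.676, 0.737, 0.0]
wrist_force: [-0.4, -1.0, 0.0]
finger_gap: 0.0851
clock: 3.4
tcp_pos: [0.6079, -0.0182, 0.306]
orientation: [-0.0, 0.676, 0.737, -0.0]
wrist_force: [-0.1, -0.7, -0.1]
finger_gap: 0.0851
t3.40 tcp [607.89 -18.19 306.05] yaw 94.96 tilt 0.05 F [-0.05 -0.68 -0.08] T [-0.015 -0.021 -0.018] gap 85.07 j6 1.32
tool mm [  6.9   4.8 134. ] units [0.0086 0.006  0.1676]
scene hex_key [(array([214.8, 316.4]), 0.62)]
scene short_tip [(array([225.9, 305.6]), 0.73)]
top hex_key []
top short_tip []
```

View pics/scene1.png

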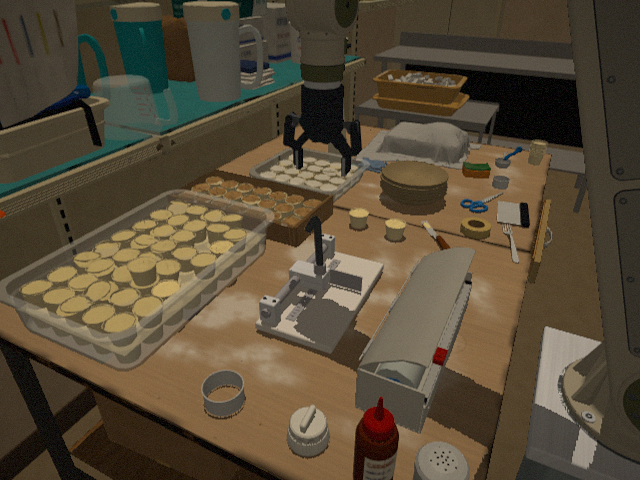

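```bash

python3 -m creep '{"hand":[85,85,85,85,85],"delta_pos":[[0.0086,0.006,0.02],[0,0,0.03],[0,0,0.03],[0,0,0.03],[0,0,0.03]],"turn":[0,0,0,0,0]}' 40
python3 -m creep '{"hand":[85,85,85,85,85],"delta_pos":[[0,0,0.0276],[0,0,0],[0,0,0],[0,0,0],[0,0,0]],"turn":[0,0,0,0,0]}' 
python3 -c "
from h import *
go([612,-11,172])
cam('scene','scene2')
i=cv2.imread('pics/scene2.png')[80:320,220:440]; cv2.imwrite('pics/scene2c.png',cv2.resize(i,None,fx=2.5,fy=2.5,interpolation=2))
"
```

```text
clock: 4.12
tcp_pos: [0.6122, -0.0115, 0.1936]
orientation: [0.0, 0.676, 0.737, 0.0]
wrist_force: [0.2, 0.5, 0.3]
finger_gap: 0.0851
clock: 4.53
tcp_pos: [0.6135, -0.0112, 0.1744]
orientation: [0.001, 0.676, 0.737, 0.001]
wrist_force: [-0.0, 0.0, 1.2]
finger_gap: 0.0852
t4.53 tcp [613.55 -11.25 174.35] yaw 94.91 tilt 0.19 F [-0.01  0.02  1.17] T [-0.032  0.011  0.022] gap 85.15 j6 1.34
tool mm [ 0.4 -1.5  2.3] units [ 0.0005 -0.0019  0.0029]
```

View pics/scene2c.png

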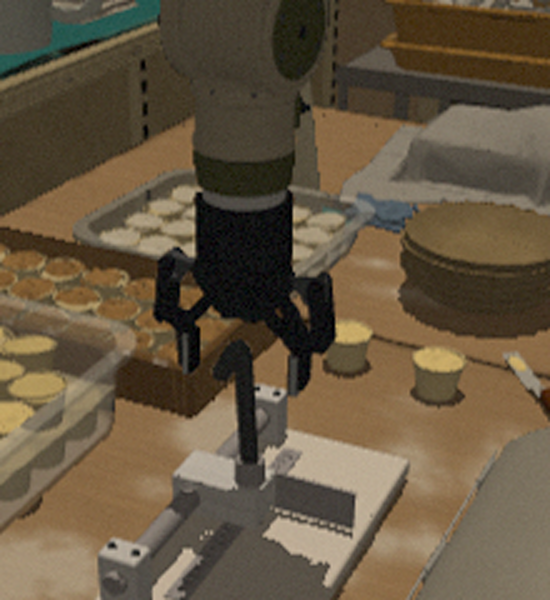

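```bash

python3 -m creep '{"hand":[40,40,40,40,30],"delta_pos":[[0,0,0.001],[0,0,0],[0,0,0],[0,0,0],[0,0,0]],"turn":[0,0,0,0,0]}' 30
python3 -m creep '{"hand":[22,18,16,15,14],"delta_pos":[[0,0,0],[0,0,0],[0,0,0],[0,0,0],[0,0,0]],"turn":[0,0,0,0,0]}' 
python3 -c "
from h import *
st()"
```

```text
clock: 5.0
tcp_pos: [0.6124, -0.0108, 0.1715]
orientation: [0.0, 0.676, 0.737, 0.0]
wrist_force: [-0.2, -0.4, -0.3]
finger_gap: 0.0305
clock: 5.42
tcp_pos: [0.6126, -0.0109, 0.1714]
orientation: [0.0, 0.676, 0.737, 0.0]
wrist_force: [0.1, 0.4, 0.1]
finger_gap: 0.0143
t5.42 tcp [612.59 -10.91 171.42] yaw 94.93 tilt 0.02 F [0.12 0.36 0.07] T [-0.059 -0.109  0.014] gap 14.30 j6 1.34
```

```bash

python3 -m creep '{"hand":[12,10,10,8,8],"delta_pos":[[0,0,0],[0,0,0],[0,0,0],[0,0,0],[0,0,0]],"turn":[0,0,0,0,0]}' 60
python3 -c "
from h import *
st()"
```

```text
clock: 5.83
tcp_pos: [0.6126, -0.0109, 0.1715]
orientation: [0.0, 0.676, 0.737, 0.0]
wrist_force: [1.1, 1.0, 0.2]
finger_gap: 0.0131
t5.83 tcp [612.62 -10.86 171.46] yaw 94.93 tilt 0.03 F [1.13 0.95 0.17] T [ 0.034 -0.389  0.06 ] gap 13.06 j6 1.34
```

```bash

python3 -m creep '{"hand":[8,8,8,8,8],"delta_pos":[[0.0003,0,-0.0025],[0.0003,0,-0.0025],[0.0003,0,-0.0025],[0.0003,0,-0.0025],[0,0,0]],"turn":[0,0,0,0,0]}' 60
python3 -c "
from h import *
st()"
```

```text
clock: 6.25
tcp_pos: [0.6122, -0.0099, 0.1798]
orientation: [0.0, 0.676, 0.737, -0.0]
wrist_force: [1.2, -0.8, -2.5]
finger_gap: 0.0133
t6.25 tcp [612.18  -9.89 179.81] yaw 94.93 tilt 0.01 F [ 1.18 -0.84 -2.51] T [-0.175 -0.252  0.053] gap 13.33 j6 1.34
```

```bash

python3 -m creep '{"hand":[8,8,8,8,8],"delta_pos":[[0.0005,0,-0.004],[0.0005,0,-0.004],[0.0005,0,-0.004],[0,0,-0.01],[0,0,-0.02]],"turn":[0,0,0,0,0]}' 60
python3 -m creep '{"hand":[8,8,8,8,8],"delta_pos":[[0,0,-0.02],[0,0,0],[0,0,0],[0,0,0],[0,0,0]],"turn":[0,0,0,0,0]}' 60
python3 -c "
from h import *
st()
cam('scene','scene3');cam('top','top3')
i=cv2.imread('pics/scene3.png')[80:320,220:440]; cv2.imwrite('pics/scene3c.png',cv2.resize(i,None,fx=2.5,fy=2.5,interpolation=2))
"
```

```text
clock: 6.67
tcp_pos: [0.6107, -0.0083, 0.2119]
orientation: [-0.002, 0.676, 0.737, -0.001]
wrist_force: [0.7, 0.1, -3.1]
finger_gap: 0.0132
clock: 7.08
tcp_pos: [0.6115, -0.0085, 0.2279]
orientation: [-0.001, 0.676, 0.737, -0.001]
wrist_force: [0.9, 0.3, -4.1]
finger_gap: 0.013
t7.08 tcp [611.52  -8.54 227.89] yaw 94.93 tilt 0.11 F [ 0.88  0.34 -4.06] T [-0.015 -0.027 -0.025] gap 12.96 j6 1.34
```

View pics/scene3c.png

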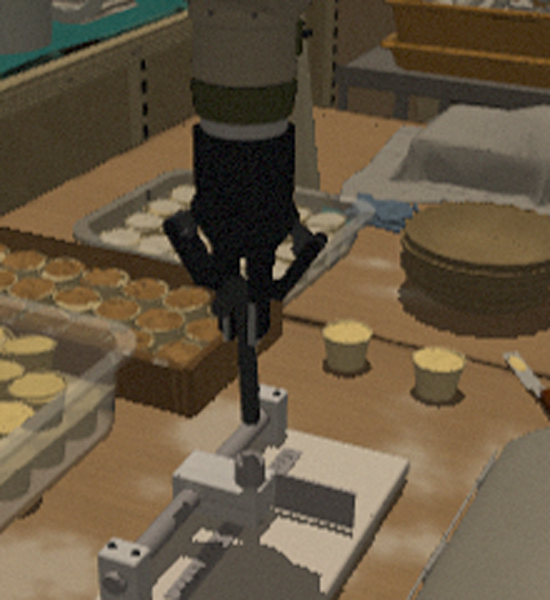

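View pics/top3.png

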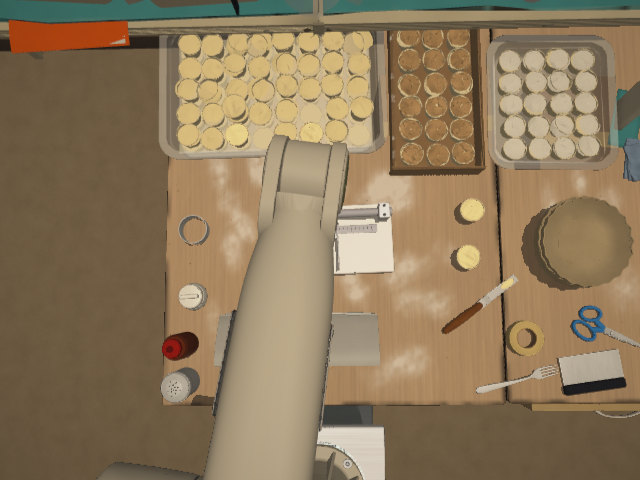

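```bash

python3 -c "
from h import *
go([555,-65,185])"
```

```text
t7.18 tcp [611.59  -8.56 227.87] yaw 94.93 tilt 0.12 F [ 0.18 -0.41 -3.89] T [-0.003 -0.068 -0.032] gap 12.70 j6 1.34
tool mm [-51.4 -61.1  43. ] units [-0.0642 -0.0764  0.0537]
```

```bash

python3 -m creep '{"hand":[8,8,8,8,8],"delta_pos":[[-0.016,-0.02,0],[-0.016,-0.02,0],[-0.016,-0.02,0.01],[-0.0162,-0.0164,0.022],[0,0,0.022]],"turn":[0,0,0,0,0]}' 60
python3 -m creep '{"hand":[8,8,8,8,8],"delta_pos":[[0,0,0],[0,0,0],[0,0,0],[0,0,0],[0,0,0]],"turn":[0,0,0,0,0]}' 60
python3 -c "
from h import *
go([555,-65,153])
cam('scene','scene4')
i=cv2.imread('pics/scene4.png')[140:340,230:450]; cv2.imwrite('pics/scene4c.png',cv2.resize(i,None,fx=3,fy=3,interpolation=2))
"
```

```text
clock: 7.6
tcp_pos: [0.5539, -0.0671, 0.1856]
orientation: [0.0, 0.677, 0.736, -0.001]
wrist_force: [-0.9, 0.3, -2.7]
finger_gap: 0.0131
clock: 8.02
tcp_pos: [0.5567, -0.0649, 0.1869]
orientation: [0.001, 0.676, 0.737, 0.0]
wrist_force: [-0.0, 0.2, -2.5]
finger_gap: 0.0132
t8.02 tcp [556.75 -64.91 186.86] yaw 94.98 tilt 0.12 F [-0.03  0.18 -2.53] T [-0.035 -0.009 -0.017] gap 13.18 j6 1.22
tool mm [ 0.1 -1.8 33.9] units [ 0.0001 -0.0023  0.0423]
```

View pics/scene4c.png

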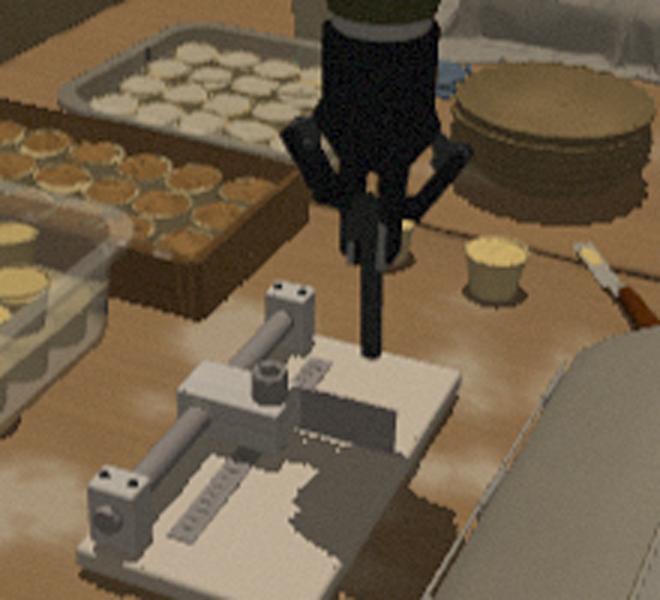

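```bash

python3 -m creep '{"hand":[8,8,8,8,8],"delta_pos":[[0,0,0.02],[0,0,0.0223],[0,0,0],[0,0,0],[0,0,0]],"turn":[0,0,0,0,0]}' 60
python3 -c "
from h import *
go([555,-45,150])
cam('scene','scene5')
i=cv2.imread('pics/scene5.png')[140:340,230:450]; cv2.imwrite('pics/scene5c.png',cv2.resize(i,None,fx=3,fy=3,interpolation=2))
"
```

```text
clock: 8.48
tcp_pos: [0.5562, -0.0651, 0.1529]
orientation: [0.0, 0.676, 0.737, 0.0]
wrist_force: [0.6, 0.9, -2.8]
finger_gap: 0.0129
t8.48 tcp [556.22 -65.09 152.86] yaw 94.95 tilt 0.05 F [ 0.59  0.87 -2.77] T [ 0.029 -0.01   0.035] gap 12.88 j6 1.22
tool mm [20.1  0.5  2.9] units [0.0252 0.0006 0.0036]
```

View pics/scene5c.png

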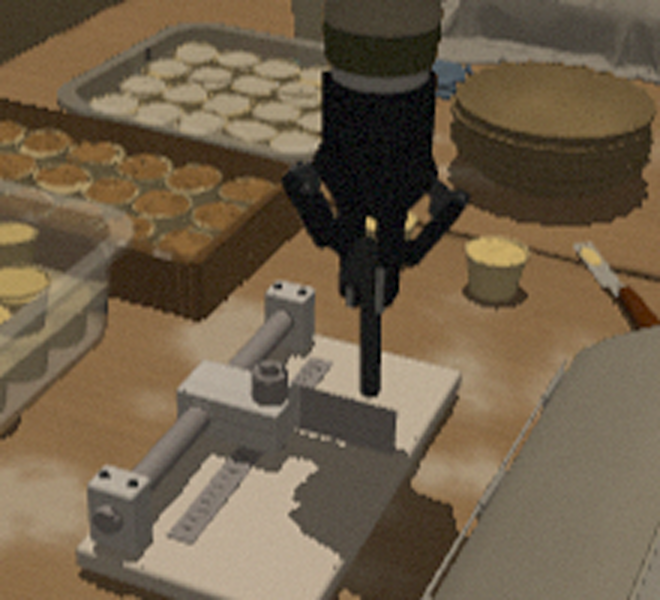

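```bash

python3 -m creep '{"hand":[8,8,8,8,8],"delta_pos":[[0,0,0],[0.006,0.0005,0],[0.006,0.0005,0],[0.006,0.0005,0],[0.006,0.0005,0]],"turn":[0,0,0,0,0]}' 25
python3 -m creep '{"hand":[8,8,8,8,8],"delta_pos":[[0.006,0.0005,0.001],[0.006,0.0005,0.002],[0.006,0.0005,0.003],[0.006,0.0005,0.004],[0,0,0]],"turn":[0,0,0,0,0]}' 25
python3 -c "
from h import *
go([555,-24.5,144])
cam('scene','scene6')
i=cv2.imread('pics/scene6.png')[140:340,230:450]; cv2.imwrite('pics/scene6c.png',cv2.resize(i,None,fx=3,fy=3,interpolation=2))
"
```

```text
clock: 8.95
tcp_pos: [0.5557, -0.0456, 0.1522]
orientation: [0.0, 0.676, 0.737, -0.0]
wrist_force: [-0.3, -5.4, -4.3]
finger_gap: 0.0132
clock: 9.37
tcp_pos: [0.5565, -0.0272, 0.1446]
orientation: [0.002, 0.676, 0.737, -0.001]
wrist_force: [0.3, -5.6, -1.2]
finger_gap: 0.013
t9.37 tcp [556.47 -27.2  144.57] yaw 94.95 tilt 0.24 F [ 0.26 -5.56 -1.22] T [-1.558 -0.231  0.012] gap 12.97 j6 1.29
tool mm [ 2.8 -1.2  0.6] units [ 0.0035 -0.0015  0.0007]
```

View pics/scene6c.png

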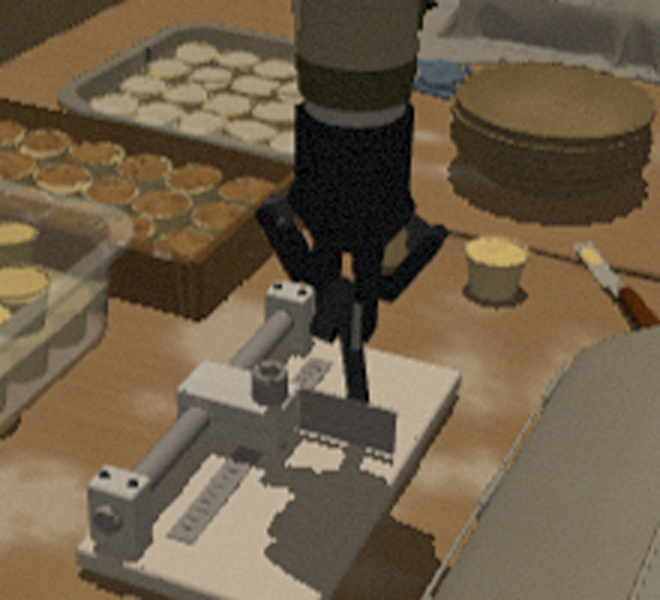

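```bash

python3 -m creep '{"hand":[8,8,8,8,8],"delta_pos":[[0.008,0.0003,0.004],[0.008,0.0003,0.005],[0.008,0.0003,0.005],[0.008,0.0003,0.006],[0.008,0.0003,0.006]],"turn":[0,0,0,0,0]}' 25
python3 -c "
from h import *
go([555,5.5,124])
cam('scene','scene7')
i=cv2.imread('pics/scene7.png')[140:340,230:450]; cv2.imwrite('pics/scene7c.png',cv2.resize(i,None,fx=3,fy=3,interpolation=2))
"
```

```text
clock: 9.83
tcp_pos: [0.5545, 0.0056, 0.1235]
orientation: [0.001, 0.676, 0.737, 0.0]
wrist_force: [-0.4, -3.8, 2.6]
finger_gap: 0.0132
t9.83 tcp [554.55   5.56 123.52] yaw 94.92 tilt 0.10 F [-0.41 -3.76  2.59] T [-1.554 -0.01  -0.062] gap 13.23 j6 1.35
tool mm [-0.1  0.4 -0.5] units [-0.0001  0.0006 -0.0006]
```

View pics/scene7c.png

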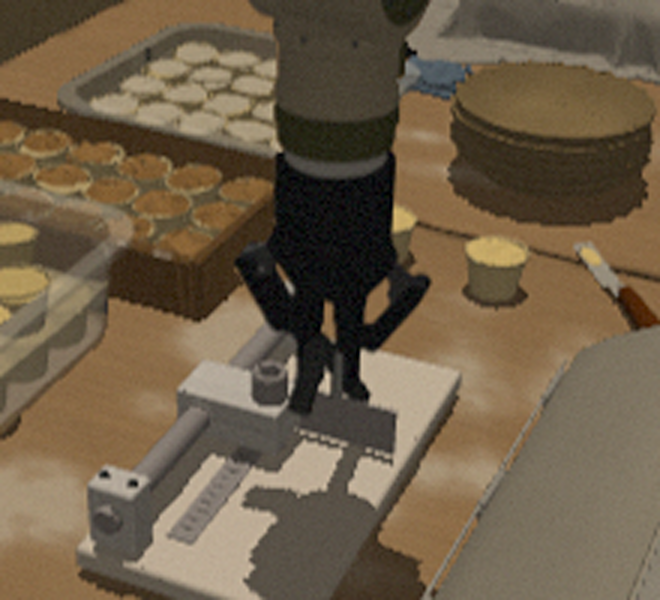

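```bash

python3 -m creep '{"hand":[8,8,8,8,8],"delta_pos":[[0.0075,0.0006,0.0094],[0.0075,0.0006,0.0094],[0.0075,0.0006,0.0094],[0.0037,0.0003,0.01],[0.0037,0.0003,0.01]],"turn":[0,0,0,0,0]}' 25
python3 -c "
from h import *
go([555,29.5,76])
cam('scene','scene8')
i=cv2.imread('pics/scene8.png')[140:340,230:450]; cv2.imwrite('pics/scene8c.png',cv2.resize(i,None,fx=3,fy=3,interpolation=2))
"
```

```text
clock: 10.3
tcp_pos: [0.5531, 0.0314, 0.084]
orientation: [-0.002, 0.676, 0.737, 0.001]
wrist_force: [-2.3, 2.0, 3.7]
finger_gap: 0.0134
t10.30 tcp [553.11  31.43  84.04] yaw 95.00 tilt 0.19 F [-2.3   1.97  3.69] T [-0.177  0.541 -0.144] gap 13.39 j6 1.39
tool mm [-2.1  1.7  8. ] units [-0.0026  0.0022  0.01  ]
```

View pics/scene8c.png

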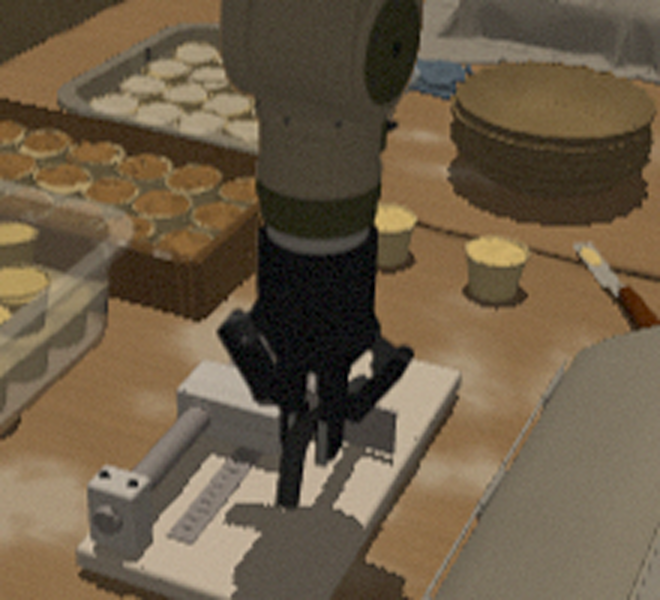

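```bash

python3 -m creep '{"hand":[8,8,8,8,8],"delta_pos":[[0,0.001,0.004],[0,0.001,0.004],[0,0,0.004],[0,0,0.003],[0,0,0]],"turn":[0,0,0,0,0]}' 25
python3 -c "
from h import *
go([555,29.5,120])
c=cam('scene','scene9')
for t in ['hex_key','short_tip','long_mid']: print(t,[(np.round(x['location'],1),round(x['score'],2),at_depth(c,x['location']).round(4)) for x in env.pinpoint('scene',t)[:2]])
i=cv2.imread('pics/scene9.png')[140:340,230:450]; cv2.imwrite('pics/scene9c.png',cv2.resize(i,None,fx=3,fy=3,interpolation=2))
"
```

```text
clock: 10.77
tcp_pos: [0.5557, 0.0295, 0.0723]
orientation: [-0.0, 0.676, 0.737, 0.0]
wrist_force: [-0.4, 1.6, 3.6]
finger_gap: 0.0128
t10.77 tcp [555.67  29.49  72.26] yaw 94.93 tilt 0.02 F [-0.42  1.55  3.63] T [-0.171  0.15  -0.109] gap 12.76 j6 1.39
tool mm [  0.1  -0.7 -47.7] units [ 0.0001 -0.0008 -0.0597]
hex_key [(array([291.1, 326.4]), 0.57, array([0.5537, 0.0602, 0.0935]))]
short_tip [(array([312.1, 322.9]), 0.83, array([0.5526, 0.0769, 0.0533]))]
long_mid [(array([281.8, 338.8]), 0.62, array([0.5365, 0.0404, 0.1089]))]
```

View pics/scene9c.png

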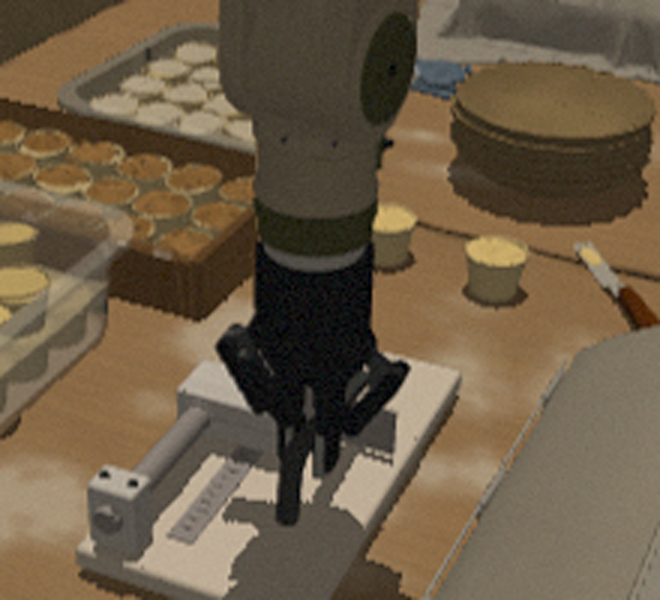

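```bash

python3 -m creep '{"hand":[6,6,6,6,6],"delta_pos":[[0,0,0],[0,0,0],[0,0,-0.03],[0,0,-0.04],[0,0,-0.03]],"turn":[0,0,0,0,0]}' 80
python3 -m creep '{"hand":[6,6,6,6,6],"delta_pos":[[0,0,0],[0,0,0],[0,0,0],[0,0,0],[0,0,0]],"turn":[0,0,0,0,0]}' 80
cat > look.py <<'E'
from h import *
import sys
tag=sys.argv[1]
s,M=st(); g=np.array(s['tcp_pos'])-.008*M[:,2]
c=cam('scene',tag)
for t in ['hex_key','short_tip','long_mid','socket_mouth']: print(t,[(np.round(x['location'],1),round(x['score'],2),at_depth(c,x['location']).round(4)) for x in env.pinpoint('scene',t)[:2]])
r,cc=map(int,proj(c,g)); r0=max(0,r-70); c0=cc-90
i=cv2.imread(f'pics/{tag}.png')[r0:r0+150,c0:c0+200]; cv2.imwrite(f'pics/{tag}c.png',cv2.resize(i,None,fx=4,fy=4,interpolation=2)); print('crop origin',r0,c0)
v,u=np.mgrid[0:480,0:640]; D=c['depth']
P=(np.stack([(u-c['cx'])/c['fx'],(v-c['cy'])/c['fy'],np.ones_like(D)],-1)*D[...,None])@rot(c['orientation']).T+c['origin']
Q=P[(D>0)&(abs(P[...,0]-g[0])<.02)&(P[...,1]>g[1]+.016)&(P[...,1]<g[1]+.07)&(P[...,2]<g[2]+.03)&(P[...,2]>g[2]-.055)]
print('n',len(Q))
for z in np.arange(g[2]-.055,g[2]+.03,.008):
    q=Q[(Q[:,2]>=z)&(Q[:,2]<z+.008)]
    if len(q): print(round(z-g[2],3),len(q),(q.mean(0)-g).round(4),'y',(q[:,1]-g[1]).min().round(4),(q[:,1]-g[1]).max().round(4),'x',(q[:,0]-g[0]).min().round(4),(q[:,0]-g[0]).max().round(4))
E
python3 look.py a10
```

```text
clock: 11.38
tcp_pos: [0.5548, 0.0295, 0.153]
orientation: [-0.001, 0.676, 0.737, -0.001]
wrist_force: [1.0, -0.9, -3.3]
finger_gap: 0.0128
clock: 11.8
tcp_pos: [0.5542, 0.0296, 0.1506]
orientation: [-0.001, 0.676, 0.737, -0.001]
wrist_force: [-0.0, -0.2, -3.8]
finger_gap: 0.0125
t11.80 tcp [554.2   29.61 150.62] yaw 94.93 tilt 0.21 F [-0.04 -0.23 -3.8 ] T [0.048 0.026 0.019] gap 12.53 j6 1.39
hex_key [(array([258.7, 329.8]), 0.87, array([0.5463, 0.0633, 0.1735]))]
short_tip [(array([279.1, 324.8]), 0.52, array([0.5485, 0.0788, 0.136 ]))]
long_mid [(array([247.6, 340.5]), 0.84, array([0.5356, 0.0399, 0.1881]))]
socket_mouth [(array([282.4, 327.1]), 0.69, array([0.5456, 0.0746, 0.1266])), (array([264.6, 320.5]), 0.43, array([ 0.6146, -0.0343,  0.0809]))]
crop origin 185 243
n 255
-0.039 11 [-0.0062  0.0449 -0.0322] y 0.0362 0.0489 x -0.0105 0.0023
-0.031 28 [-0.0064  0.0459 -0.0267] y 0.0402 0.0511 x -0.0123 0.0017
-0.023 32 [-0.0068  0.0441 -0.019 ] y 0.0365 0.0492 x -0.0119 0.0016
-0.015 36 [-0.006   0.0414 -0.0112] y 0.0325 0.0454 x -0.0115 0.0032
-0.007 33 [-0.0062  0.0404 -0.003 ] y 0.0335 0.0451 x -0.0118 0.0034
0.001 42 [-0.0061  0.036   0.0054] y 0.017 0.0419 x -0.0119 0.0025
0.009 64 [-0.0043  0.0288  0.0133] y 0.0162 0.0424 x -0.0105 0.0043
0.017 8 [-0.0041  0.0209  0.0178] y 0.0163 0.0266 x -0.0062 -0.0024
0.025 1 [0.0109 0.0163 0.0279] y 0.0163 0.0163 x 0.0109 0.0109
```

View pics/a10c.png

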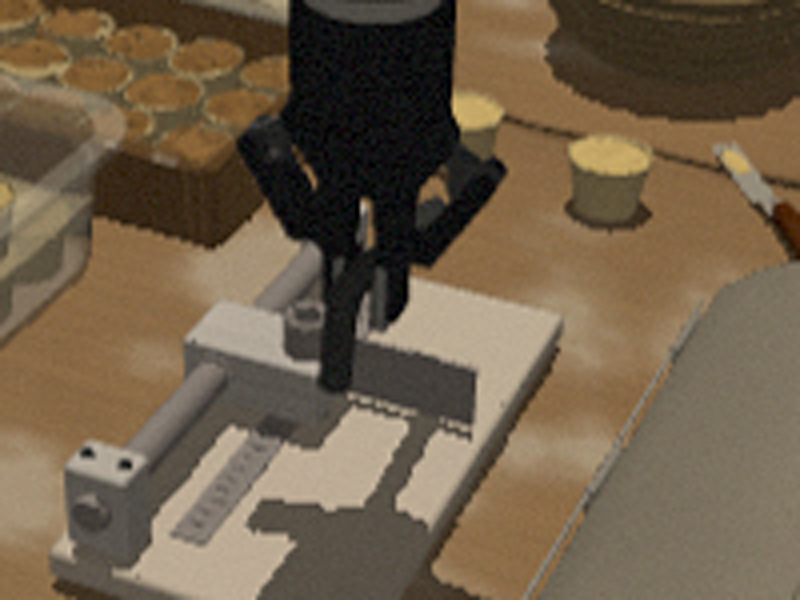

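```bash
python3 -c "
from h import *
go([656,183,120])"
```

```text
t12.05 tcp [555.27  29.54 152.06] yaw 94.93 tilt 0.05 F [ 0.57  0.01 -2.87] T [ 0.096  0.029 -0.013] gap 12.71 j6 1.39
tool mm [144.2 113.6  32. ] units [0.1803 0.142  0.04  ]
```

```bash

python3 -m creep '{"hand":[6,6,6,6,6],"delta_pos":[[0.036,0.0284,0],[0.036,0.0284,0],[0.036,0.0284,0],[0.036,0.0284,0],[0.0363,0.0284,0]],"turn":[0,0,0,0,0]}' 60
python3 -m creep '{"hand":[6,6,6,6,6],"delta_pos":[[0,0,0.02],[0,0,0.02],[0,0,0],[0,0,0],[0,0,0]],"turn":[0,0,0,0,0]}' 60
python3 look.py a11
```

```text
clock: 12.47
tcp_pos: [0.657, 0.1844, 0.1524]
orientation: [0.0, 0.676, 0.737, -0.0]
wrist_force: [1.2, -0.7, -2.5]
finger_gap: 0.0129
clock: 12.88
tcp_pos: [0.6563, 0.1827, 0.1211]
orientation: [0.0, 0.676, 0.737, -0.0]
wrist_force: [0.8, -0.5, -2.2]
finger_gap: 0.0128
t12.88 tcp [656.34 182.73 121.05] yaw 94.91 tilt 0.01 F [ 0.77 -0.5  -2.21] T [ 0.042 -0.04   0.039] gap 12.82 j6 1.64
hex_key [(array([297.8, 235.6]), 0.78, array([0.6567, 0.2107, 0.1444]))]
short_tip [(array([322.9, 234.2]), 0.82, array([0.6492, 0.2306, 0.1058]))]
long_mid [(array([281.9, 258.3]), 0.75, array([0.636 , 0.1693, 0.1587])), (array([323.2, 237.8]), 0.23, array([0.6456, 0.2256, 0.1027]))]
socket_mouth [(array([263.8, 320.8]), 0.58, array([ 0.6125, -0.0316,  0.0853])), (array([302. , 234.8]), 0.42, array([0.654 , 0.2172, 0.1408]))]
crop origin 226 155
n 304
-0.039 9 [-0.0084  0.0435 -0.0325] y 0.0362 0.0482 x -0.0113 -0.001
-0.031 38 [-0.0067  0.0447 -0.0271] y 0.0358 0.0493 x -0.012 0.002
-0.023 39 [-0.0074  0.0427 -0.0193] y 0.0335 0.0496 x -0.0127 0.0014
-0.015 38 [-0.0074  0.041  -0.011 ] y 0.0332 0.0452 x -0.0121 0.0013
-0.007 38 [-0.0067  0.0397 -0.0026] y 0.0324 0.045 x -0.0121 0.0015
0.001 53 [-0.0067  0.0353  0.0056] y 0.0185 0.0417 x -0.0122 0.0029
0.009 77 [-0.0049  0.0283  0.0134] y 0.0163 0.0387 x -0.0112 0.0039
0.017 10 [-0.0044  0.0209  0.0181] y 0.0181 0.0256 x -0.008 -0.0009
0.025 2 [0.0101 0.0161 0.0265] y 0.0161 0.0162 x 0.0092 0.011
```

View pics/a11c.png

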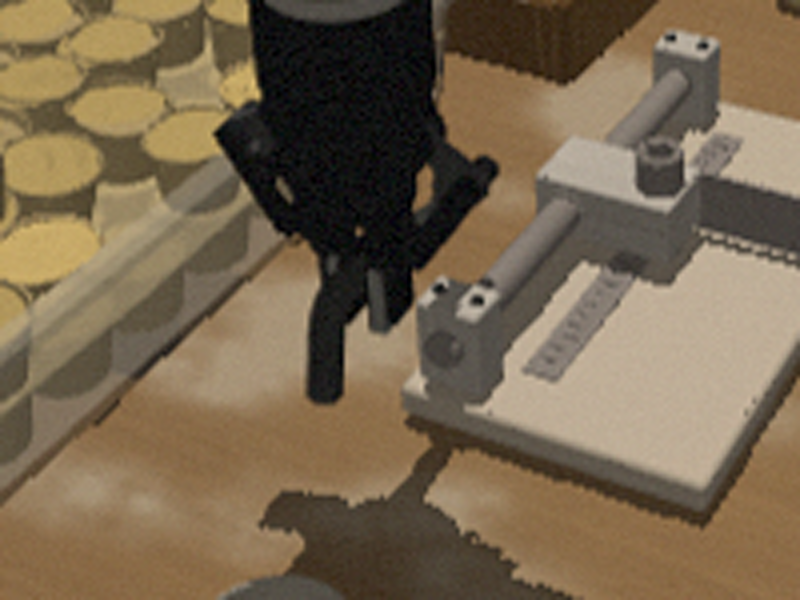

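```bash

python3 -m creep '{"hand":[6,6,6,6,6],"delta_pos":[[0,0,0.015],[0,0,0.015],[0,0,0.008],[0,0,0.008],[0,0,0.006]],"turn":[0,0,0,0,0]}' 25
python3 -m creep '{"hand":[6,6,6,6,6],"delta_pos":[[0,0,0.004],[0,0,0.004],[0,0,0.003],[0,0,0],[0,0,0]],"turn":[0,0,0,0,0]}' 25
python3 look.py a12
```

```text
clock: 13.55
tcp_pos: [0.6564, 0.1831, 0.0791]
orientation: [0.0, 0.676, 0.737, 0.0]
wrist_force: [-1.6, 3.0, 4.5]
finger_gap: 0.0125
clock: 13.97
tcp_pos: [0.6571, 0.1837, 0.0722]
orientation: [0.001, 0.676, 0.737, 0.001]
wrist_force: [-2.4, 2.0, 4.8]
finger_gap: 0.0127
t13.97 tcp [657.09 183.68  72.24] yaw 94.96 tilt 0.16 F [-2.43  2.05  4.78] T [-0.1    0.436 -0.178] gap 12.69 j6 1.64
hex_key [(array([324.9, 238.2]), 0.75, array([0.6525, 0.2166, 0.089 ]))]
short_tip [(array([348. , 236.9]), 0.59, array([0.6522, 0.2275, 0.0427]))]
long_mid [(array([303.9, 259.1]), 0.84, array([0.6365, 0.1712, 0.1102]))]
socket_mouth [(array([264.2, 319.9]), 0.68, array([ 0.616 , -0.0342,  0.0816])), (array([344.4, 238.9]), 0.36, array([0.6476, 0.2264, 0.0526]))]
crop origin 247 157
n 281
-0.047 1 [-0.0086  0.0398 -0.0394] y 0.0398 0.0398 x -0.0086 -0.0086
-0.039 25 [-0.0066  0.0418 -0.0341] y 0.036 0.0452 x -0.0117 0.0019
-0.031 31 [-0.0066  0.0406 -0.0272] y 0.0325 0.0447 x -0.0114 0.0034
-0.023 35 [-0.0064  0.0402 -0.019 ] y 0.032 0.0446 x -0.0123 0.0028
-0.015 32 [-0.0063  0.0392 -0.0109] y 0.0315 0.0435 x -0.012 0.0026
-0.007 38 [-0.0068  0.0378 -0.0024] y 0.0308 0.0435 x -0.0119 0.0025
0.001 51 [-0.0062  0.033   0.0054] y 0.0171 0.0401 x -0.0114 0.0028
0.009 66 [-0.0045  0.0257  0.0126] y 0.0168 0.0355 x -0.011 0.004
0.017 2 [-0.0038  0.0175  0.0174] y 0.0168 0.0182 x -0.0044 -0.0032
```

View pics/a12c.png

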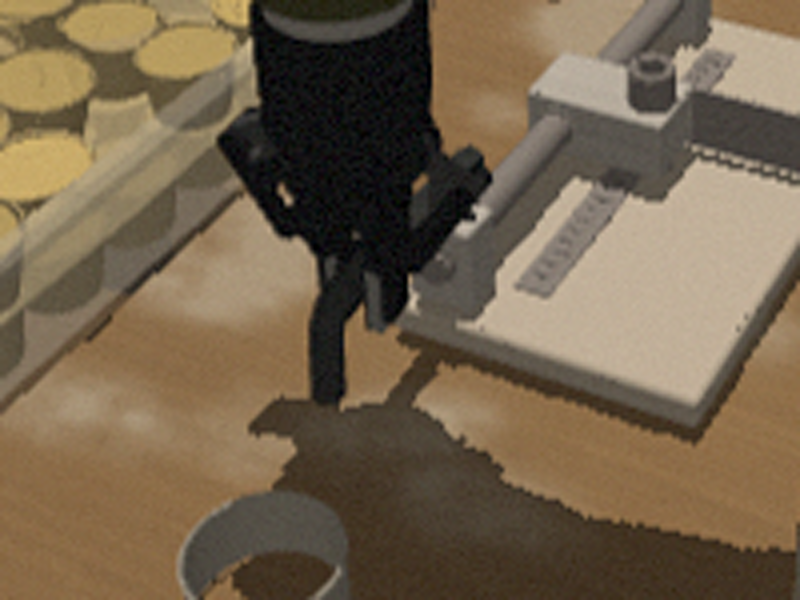

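```bash
python3 - <<'E'
from h import *
P=np.load('sceneP.npy')
Q=P.reshape(-1,3)
q=Q[(Q[:,0]>.641)&(Q[:,0]<.668)&(Q[:,1]>.115)&(Q[:,1]<.14)&(Q[:,2]>.03)&(Q[:,2]<.068)]
A=np.c_[q[:,2],q[:,0],np.ones(len(q))]; s=np.linalg.lstsq(A,q[:,1],rcond=None); print('block face',len(q),s[0],np.degrees(np.arctan(s[0][0])))
# key initial outer face
for (a,b) in ((.1,.19),):
    q=Q[(abs(Q[:,0]-.612)<.012)&(Q[:,1]>-.04)&(Q[:,1]<.02)&(Q[:,2]>a)&(Q[:,2]<b)]
    A=np.c_[q[:,2],q[:,0],np.ones(len(q))]; s=np.linalg.lstsq(A,q[:,1],rcond=None); print('key',len(q),s[0],np.degrees(np.arctan(s[0][0])))
E
```

```text
block face 173 [0.00437306 0.04377166 0.09970336] 0.2505560938121557
key 258 [ 0.14930507  0.40801115 -0.28347352] 8.491821125654377
```

```bash

python3 -m creep '{"hand":[6,6,6,6,6],"delta_pos":[[0,0,0.004],[0,0,0.003],[0,0,0],[0,0,0],[0,0,0]],"turn":[0,0,0,0,0]}' 25
cat > lean.py <<'E'
from h import *
s,M=st(); g=np.array(s['tcp_pos'])-.008*M[:,2]
c=cam('scene'); D=c['depth']
v,u=np.mgrid[0:480,0:640]
P=(np.stack([(u-c['cx'])/c['fx'],(v-c['cy'])/c['fy'],np.ones_like(D)],-1)*D[...,None])@rot(c['orientation']).T+c['origin']-g
Q=P[(D>0)&(abs(P[...,0]+.003)<.016)&(P[...,1]>.025)&(P[...,1]<.065)&(P[...,2]<0.003)&(P[...,2]>-.05)]
q=Q; A=np.c_[q[:,2],q[:,0],np.ones(len(q))]
for k in range(3):
    f=np.linalg.lstsq(A,q[:,1],rcond=None)[0]; r=q[:,1]-A@f; m=abs(r)<2.5*r.std(); q,A=q[m],A[m]
print('lean deg %.1f'%np.degrees(np.arctan(-f[0])),'x-slope %.2f'%f[1],'n',len(q),'zmin %.4f'%Q[:,2].min(),'xrange',np.percentile(Q[:,0],[2,98]).round(4),'y@-10,-35',[round(float(np.median(Q[abs(Q[:,2]-z)<.004][:,1])),4) for z in (-.01,-.03)])
E
python3 lean.py
```

```text
clock: 14.63
tcp_pos: [0.6573, 0.1839, 0.0662]
orientation: [0.001, 0.676, 0.737, 0.001]
wrist_force: [-1.8, 4.2, 4.4]
finger_gap: 0.0128
t14.63 tcp [657.3  183.86  66.24] yaw 94.97 tilt 0.18 F [-1.82  4.19  4.39] T [ 0.089  0.292 -0.125] gap 12.83 j6 1.64
lean deg 3.6 x-slope 0.42 n 168 zmin -0.0409 xrange [-0.0114  0.0028] y@-10,-35 [0.0386, 0.0395]
```

```bash

python3 -m creep '{"hand":[6,6,6,6,6],"delta_pos":[[0,0,0.003],[0,0,0.0015],[0,0,0],[0,0,0],[0,0,0]],"turn":[0,0,0,0,0]}' 25
python3 -m creep '{"hand":[4,4,4,4,4],"delta_pos":[[0,0,0],[0,0,0],[0,0,-0.02],[0,0,-0.04],[0,0,-0.05]],"turn":[0,0,0,0,0]}' 80
python3 -m creep '{"hand":[4,4,4,4,4],"delta_pos":[[0,0,0],[0,0,0],[0,0,0],[0,0,0],[0,0,0]],"turn":[0,0,0,0,0]}' 80
python3 lean.py;python3 look.py a13
```

```text
clock: 15.1
tcp_pos: [0.6571, 0.1839, 0.063]
orientation: [0.001, 0.676, 0.737, 0.001]
wrist_force: [-2.3, 4.3, 8.1]
finger_gap: 0.0125
clock: 15.52
tcp_pos: [0.6539, 0.1824, 0.146]
orientation: [-0.002, 0.676, 0.737, -0.003]
wrist_force: [1.5, -0.4, -4.0]
finger_gap: 0.0129
clock: 15.93
tcp_pos: [0.655, 0.1827, 0.1466]
orientation: [-0.001, 0.676, 0.737, -0.002]
wrist_force: [-0.8, -0.1, -2.0]
finger_gap: 0.0129
t15.93 tcp [655.04 182.71 146.65] yaw 94.93 tilt 0.23 F [-0.79 -0.05 -2.02] T [ 0.035 -0.048 -0.025] gap 12.91 j6 1.64
lean deg 2.6 x-slope 0.39 n 191 zmin -0.0436 xrange [-0.012   0.0022] y@-10,-35 [0.0396, 0.0395]
t15.98 tcp [655.19 182.78 146.85] yaw 94.93 tilt 0.20 F [-0.64  0.64 -3.1 ] T [ 0.079 -0.01   0.024] gap 12.72 j6 1.64
hex_key [(array([290.7, 232.5]), 0.76, array([ 0.8011,  0.0442, -0.0024]))]
short_tip [(array([310.3, 236.4]), 0.85, array([0.6473, 0.2234, 0.1295]))]
long_mid [(array([269.5, 256.4]), 0.96, array([0.635 , 0.1734, 0.1883]))]
socket_mouth [(array([262.6, 318.6]), 0.43, array([ 0.6184, -0.0325,  0.086 ]))]
crop origin 214 155
n 310
-0.047 5 [-0.0084  0.0393 -0.0399] y 0.0342 0.0428 x -0.0116 -0.0039
-0.039 34 [-0.0069  0.0391 -0.0351] y 0.0309 0.0428 x -0.0115 0.0009
-0.031 33 [-0.0074  0.0385 -0.0269] y 0.0304 0.0431 x -0.0117 0.0027
-0.023 37 [-0.0065  0.039  -0.0193] y 0.0299 0.0435 x -0.0118 0.0019
-0.015 37 [-0.0075  0.0383 -0.0107] y 0.0314 0.0428 x -0.0122 0.0044
-0.007 39 [-0.0066  0.0371 -0.0029] y 0.0272 0.0421 x -0.0117 0.0031
0.001 66 [-0.006   0.0321  0.0053] y 0.0177 0.041 x -0.0113 0.0036
0.009 58 [-0.0044  0.0245  0.012 ] y 0.016 0.035 x -0.0116 0.0039
0.025 1 [0.0114 0.0162 0.0275] y 0.0162 0.0162 x 0.0114 0.0114
```

View pics/a13c.png

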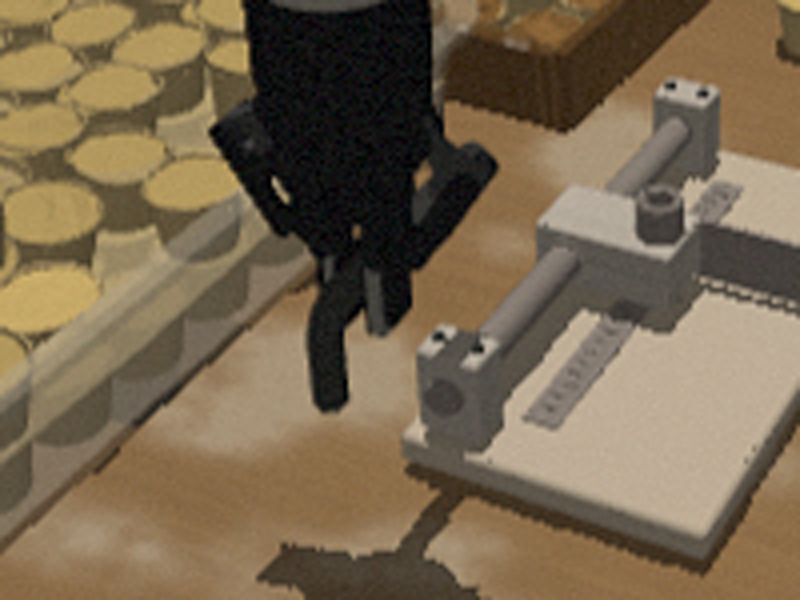

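```bash
python3 - <<'E'
from h import *
for n in ['scene','top']:
    c=cam(n,n+'14'); D=c['depth']; print(n,[(np.round(x['location'],1),round(x['score'],2),at_z(c,x['location'],.092).round(4)) for x in env.pinpoint(n,'socket_mouth')[:2]])
    v,u=np.mgrid[0:480,0:640]
    P=(np.stack([(u-c['cx'])/c['fx'],(v-c['cy'])/c['fy'],np.ones_like(D)],-1)*D[...,None])@rot(c['orientation']).T+c['origin']
    m=(D>0)&(abs(P[...,0]-.612)<.03)&(abs(P[...,1]+.025)<.03)
    q=P[m&(abs(P[...,2]-.092)<.004)]
    print(len(q), q.mean(0).round(4), q.min(0).round(4), q.max(0).round(4))
    r,k=map(int,proj(c,(.612,-.025,.092)))
    i=cv2.imread(f'pics/{n}14.png')[r-18:r+19,k-18:k+19]; cv2.imwrite(f'pics/{n}14c.png',cv2.resize(i,None,fx=12,fy=12,interpolation=0)); print('crop org',r-18,k-18)
E
cd pics; python3 -c "
import cv2,numpy as np
cv2.imwrite('b14.png',np.hstack([cv2.resize(cv2.imread(n),(400,400),interpolation=0) for n in('scene14c.png','top14c.png')]))"
```

```text
scene [(array([262.3, 320.2]), 0.68, array([ 0.6118, -0.0272,  0.092 ])), (array([315.1, 237.5]), 0.57, array([0.6671, 0.1979, 0.092 ]))]
41 [ 0.6124 -0.0243  0.0893] [ 0.5993 -0.0369  0.0881] [ 0.6246 -0.0115  0.0915]
crop org 244 301
top [(array([229.6, 326.6]), 0.57, array([ 0.6162, -0.0272,  0.092 ]))]
44 [ 0.6144 -0.026   0.0908] [ 0.6012 -0.0375  0.088 ] [ 0.6251 -0.0141  0.0952]
crop org 213 307
```

View pics/b14.png

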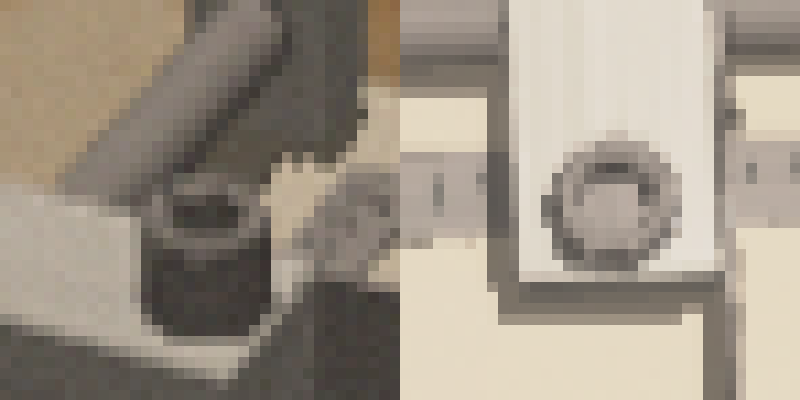

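```bash
python3 -c "
from h import *
go([615,-59,147])"
```

```text
t16.43 tcp [656.3  183.01 148.99] yaw 94.93 tilt 0.01 F [-0.07  0.79 -3.18] T [ 0.053 -0.019 -0.018] gap 12.34 j6 1.64
tool mm [-237.6  -62.     2. ] units [-0.297  -0.0774  0.0025]
```

```bash

python3 -m creep '{"hand":[4,4,4,4,4],"delta_pos":[[-0.03,-0.008,0],[-0.042,-0.011,0],[-0.042,-0.011,0],[-0.042,-0.011,0],[-0.042,-0.011,0]],"turn":[0,0,0,0,0]}' 80
python3 -m creep '{"hand":[4,4,4,4,4],"delta_pos":[[-0.042,-0.011,0],[-0.037,-0.009,0],[-0.02,-0.0054,0],[0,0,0],[0,0,0]],"turn":[0,0,0,0.5,0]}' 80
python3 -m creep '{"hand":[4,4,4,4,4],"delta_pos":[[0,0,0.006],[0,0,0],[0,0,0],[0,0,0],[0,0,0]],"turn":[0,0,0,0,0]}' 80
python3 lean.py;python3 look.py a15
```

```text
clock: 16.85
tcp_pos: [0.6281, 0.0204, 0.1492]
orientation: [0.0, 0.676, 0.737, 0.0]
wrist_force: [-0.5, -0.5, -3.5]
finger_gap: 0.0127
clock: 17.27
tcp_pos: [0.6149, -0.0607, 0.1493]
orientation: [0.0, 0.693, 0.721, 0.0]
wrist_force: [-0.1, 0.3, -2.3]
finger_gap: 0.0131
clock: 17.68
tcp_pos: [0.6151, -0.0584, 0.1442]
orientation: [0.0, 0.691, 0.722, -0.0]
wrist_force: [0.2, 0.2, -3.5]
finger_gap: 0.0128
t17.68 tcp [615.12 -58.37 144.18] yaw 92.51 tilt 0.01 F [ 0.18  0.22 -3.53] T [ 0.062 -0.025 -0.037] gap 12.77 j6 1.30
lean deg 4.2 x-slope 0.25 n 133 zmin -0.0403 xrange [-0.0102  0.0032] y@-10,-35 [0.0392, 0.0408]
t17.73 tcp [615.18 -58.48 144.22] yaw 92.50 tilt 0.01 F [ 0.38 -0.63 -3.52] T [ 0.103 -0.043 -0.03 ] gap 12.84 j6 1.30
hex_key [(array([234.3, 320.8]), 0.72, array([ 0.611 , -0.0272,  0.1622]))]
short_tip [(array([252.5, 320.4]), 0.61, array([ 0.6066, -0.0175,  0.124 ])), (array([268.5, 316.1]), 0.43, array([ 0.6149, -0.014 ,  0.0828]))]
long_mid [(array([221.4, 335.9]), 0.62, array([ 0.5896, -0.0544,  0.1851])), (array([225.2, 356. ]), 0.54, array([ 0.6624, -0.3523,  0.0107]))]
socket_mouth [(array([262.7, 321.8]), 0.46, array([ 0.6113, -0.034 ,  0.0871]))]
crop origin 161 235
n 209
-0.047 6 [-0.0039  0.0406 -0.0403] y 0.0382 0.0435 x -0.0087 0.0016
-0.039 22 [-0.0049  0.0397 -0.0352] y 0.0344 0.0433 x -0.0106 0.0031
-0.031 23 [-0.0051  0.0404 -0.0269] y 0.0339 0.045 x -0.0101 0.0033
-0.023 24 [-0.0049  0.0393 -0.0192] y 0.0278 0.0437 x -0.0099 0.0026
-0.015 24 [-0.0057  0.0387 -0.0115] y 0.03 0.0447 x -0.0108 0.0033
-0.007 32 [-0.0044  0.039  -0.0034] y 0.0305 0.045 x -0.0107 0.004
0.001 41 [-0.0046  0.033   0.0049] y 0.0189 0.0425 x -0.0112 0.0046
0.009 35 [-0.0033  0.025   0.0117] y 0.017 0.0355 x -0.0103 0.0043
0.017 1 [0.0101 0.0163 0.0235] y 0.0163 0.0163 x 0.0101 0.0101
0.025 1 [0.0098 0.0169 0.0263] y 0.0169 0.0169 x 0.0098 0.0098
```

View pics/a15c.png

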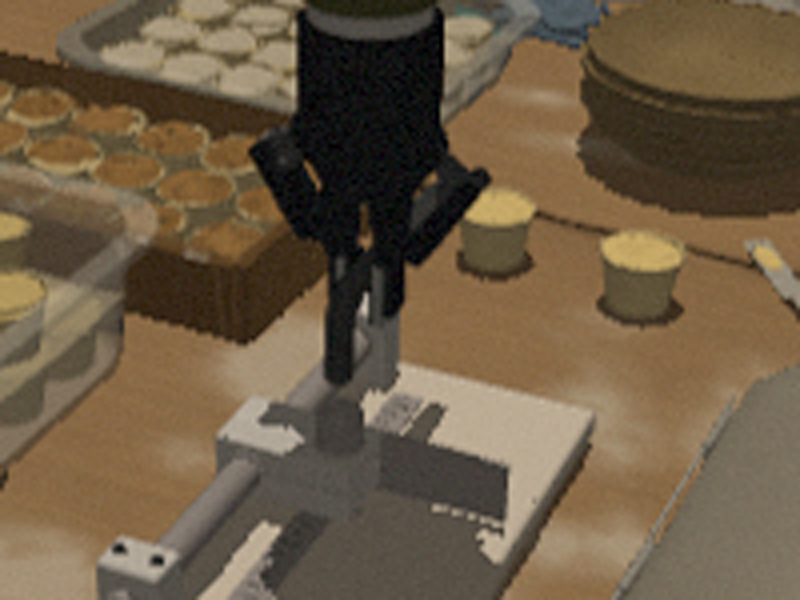

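```bash

python3 -m creep '{"hand":[4,4,4,4,4],"delta_pos":[[-0.0017,0.0003,0.007],[0,0,0.006],[0,0,0],[0,0,0],[0,0,0]],"turn":[0,0,0,0,0]}' 80
python3 look.py a16 | head -8
```

```text
clock: 18.4
tcp_pos: [0.6152, -0.0604, 0.1336]
orientation: [-0.0, 0.692, 0.722, -0.0]
wrist_force: [-0.1, -0.0, -2.4]
finger_gap: 0.0126
t18.40 tcp [615.19 -60.43 133.56] yaw 92.43 tilt 0.03 F [-0.07 -0.03 -2.39] T [0.107 0.001 0.035] gap 12.60 j6 1.30
hex_key [(array([237.1, 320.7]), 0.8, array([ 0.6118, -0.0287,  0.1544]))]
short_tip [(array([256.9, 318.5]), 0.59, array([ 0.6112, -0.0178,  0.1114]))]
long_mid [(array([225., 334.]), 0.68, array([ 0.5959, -0.0591,  0.1726]))]
socket_mouth [(array([261.2, 319.6]), 0.6, array([ 0.609 , -0.0187,  0.1006]))]
crop origin 165 235
n 261
-0.055 48 [-0.0033  0.0368 -0.0527] y 0.0244 0.0487 x -0.0147 0.0097
```

View pics/a16c.png

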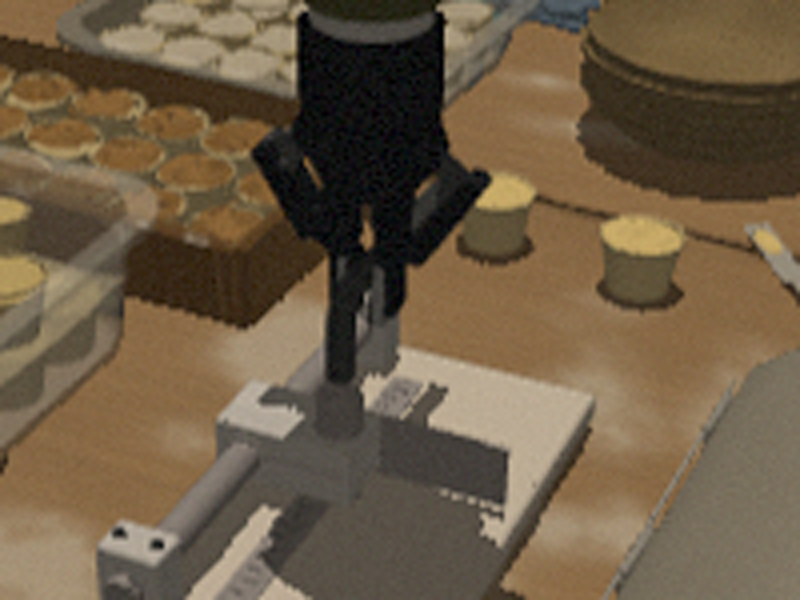

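```bash

python3 -m creep '{"hand":[4,4,4,4,4],"delta_pos":[[0,0,0.004],[0,0,0.0015],[0,0,0.0015],[0,0,0],[0,0,0]],"turn":[0,0,0,0,0]}' 80
python3 -c "
from h import *
st()"
python3 -m creep '{"hand":[4,4,4,4,4],"delta_pos":[[0,0,0.001],[0,0,0.001],[0,0,0.001],[0,0,0],[0,0,0]],"turn":[0,0,0,0,0]}' 80
python3 -c "
from h import *
st()"
```

```text
clock: 19.07
tcp_pos: [0.6152, -0.0603, 0.128]
orientation: [-0.0, 0.692, 0.722, -0.0]
wrist_force: [1.0, 0.4, -2.9]
finger_gap: 0.0127
t19.07 tcp [615.19 -60.34 128.04] yaw 92.43 tilt 0.02 F [ 1.01  0.39 -2.92] T [ 0.066  0.001 -0.027] gap 12.70 j6 1.30
clock: 19.48
tcp_pos: [0.6153, -0.0604, 0.1257]
orientation: [-0.0, 0.692, 0.722, -0.0]
wrist_force: [-0.6, 0.2, -3.3]
finger_gap: 0.0127
t19.48 tcp [615.27 -60.39 125.74] yaw 92.43 tilt 0.01 F [-0.58  0.17 -3.32] T [ 0.072 -0.022 -0.051] gap 12.68 j6 1.30
```

```bash

python3 -m creep '{"hand":[4,4,4,4,4],"delta_pos":[[0,0,0.001],[0,0,0.001],[0,0,0],[0,0,0],[0,0,0]],"turn":[0,0,0,0,0]}' 80
python3 -c "
from h import *
st()"
python3 -m creep '{"hand":[4,4,4,4,4],"delta_pos":[[0,0,0.001],[0,0,0.001],[0,0,0],[0,0,0],[0,0,0]],"turn":[0,0,0,0,0]}' 80
python3 -c "
from h import *
st()"
```

```text
clock: 19.9
tcp_pos: [0.6153, -0.0604, 0.1242]
orientation: [0.0, 0.692, 0.722, -0.0]
wrist_force: [-0.5, 1.0, -3.3]
finger_gap: 0.0126
t19.90 tcp [615.34 -60.38 124.21] yaw 92.43 tilt 0.00 F [-0.47  1.   -3.28] T [0.088 0.051 0.007] gap 12.63 j6 1.30
clock: 20.32
tcp_pos: [0.6154, -0.0604, 0.1227]
orientation: [0.0, 0.692, 0.722, 0.0]
wrist_force: [-0.1, -0.6, -3.2]
finger_gap: 0.0125
t20.32 tcp [615.43 -60.44 122.73] yaw 92.43 tilt 0.02 F [-0.07 -0.56 -3.19] T [-0.026  0.021  0.082] gap 12.53 j6 1.30
```

```bash

python3 -m creep '{"hand":[4,4,4,4,4],"delta_pos":[[0,0,0.001],[0,0,0.001],[0,0,0.001],[0,0,0],[0,0,0]],"turn":[0,0,0,0,0]}' 80
python3 -c "
from h import *
st()"
python3 -m creep '{"hand":[4,4,4,4,4],"delta_pos":[[0,0,0.001],[0,0,0.001],[0,0,0],[0,0,0],[0,0,0]],"turn":[0,0,0,0,0]}' 80
python3 lean.py; python3 look.py a17|head -7
```

```text
clock: 20.73
tcp_pos: [0.6149, -0.0602, 0.1197]
orientation: [-0.0, 0.692, 0.722, -0.0]
wrist_force: [0.2, 0.3, -3.8]
finger_gap: 0.0123
t20.73 tcp [614.92 -60.16 119.75] yaw 92.44 tilt 0.06 F [ 0.16  0.3  -3.84] T [0.099 0.005 0.036] gap 12.29 j6 1.30
clock: 21.15
tcp_pos: [0.6153, -0.0603, 0.1185]
orientation: [-0.0, 0.692, 0.722, -0.0]
wrist_force: [0.5, -0.6, -2.4]
finger_gap: 0.013
t21.15 tcp [615.29 -60.34 118.53] yaw 92.43 tilt 0.01 F [ 0.49 -0.6  -2.37] T [0.039 0.032 0.047] gap 12.99 j6 1.30
lean deg 5.7 x-slope 0.29 n 198 zmin -0.0499 xrange [-0.0151  0.0064] y@-10,-35 [0.0408, 0.0429]
t21.20 tcp [615.31 -60.38 118.57] yaw 92.43 tilt 0.00 F [-0.43 -0.28 -2.82] T [ 0.064 -0.028  0.046] gap 12.86 j6 1.30
hex_key [(array([241.9, 317.4]), 0.71, array([ 0.6321, -0.0532,  0.1239]))]
short_tip [(array([261.4, 318.1]), 0.66, array([ 0.6107, -0.0151,  0.1017]))]
long_mid [(array([232.8, 335.1]), 0.65, array([ 0.5906, -0.0541,  0.1575]))]
socket_mouth [(array([262.1, 320.1]), 0.68, array([ 0.6083, -0.0198,  0.0979]))]
crop origin 171 235
n 315
```

View pics/a17c.png

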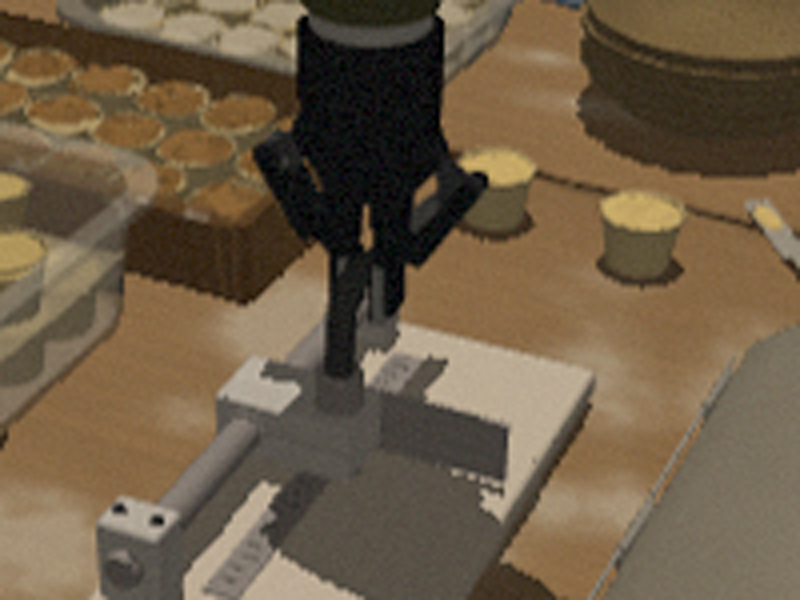

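```bash

python3 -m creep '{"hand":[4,4,4,4,4],"delta_pos":[[0,0,0.001],[0,0,0.001],[0,0,0.001],[0,0,0],[0,0,0]],"turn":[0,0,0,0,0]}' 80
python3 -c "
from h import *
st()"
python3 -m creep '{"hand":[4,4,4,4,4],"delta_pos":[[0,0,0.001],[0,0,0.001],[0,0,0],[0,0,0],[0,0,0]],"turn":[0,0,0,0,0]}' 80
python3 -c "
from h import *
st()"
```

```text
clock: 21.87
tcp_pos: [0.6152, -0.0604, 0.116]
orientation: [-0.0, 0.692, 0.722, -0.0]
wrist_force: [0.0, -0.3, -3.2]
finger_gap: 0.0126
t21.87 tcp [615.2  -60.39 116.02] yaw 92.43 tilt 0.02 F [ 0.04 -0.33 -3.2 ] T [0.077 0.057 0.011] gap 12.58 j6 1.30
clock: 22.28
tcp_pos: [0.6153, -0.0604, 0.1146]
orientation: [0.0, 0.692, 0.722, -0.0]
wrist_force: [-0.4, -0.1, -3.2]
finger_gap: 0.0129
t22.28 tcp [615.32 -60.37 114.57] yaw 92.43 tilt 0.01 F [-0.43 -0.07 -3.22] T [ 0.069 -0.026 -0.009] gap 12.94 j6 1.30
```

```bash

python3 -m creep '{"hand":[4,4,4,4,4],"delta_pos":[[0,0,0.001],[0,0,0.001],[0,0,0],[0,0,0],[0,0,0]],"turn":[0,0,0,0,0]}' 80
python3 lean.py; python3 look.py a18|head -7
```

```text
clock: 22.7
tcp_pos: [0.6153, -0.0604, 0.113]
orientation: [0.0, 0.692, 0.722, -0.0]
wrist_force: [-0.1, 0.6, -3.6]
finger_gap: 0.0126
t22.70 tcp [615.31 -60.41 112.98] yaw 92.43 tilt 0.01 F [-0.06  0.62 -3.59] T [ 0.068 -0.021  0.007] gap 12.59 j6 1.30
lean deg 4.3 x-slope 0.45 n 199 zmin -0.0498 xrange [-0.0152  0.005 ] y@-10,-35 [0.0428, 0.0432]
t22.75 tcp [615.35 -60.41 113.  ] yaw 92.43 tilt 0.01 F [ 0.63 -0.15 -3.12] T [ 0.055 -0.007 -0.002] gap 12.68 j6 1.30
hex_key [(array([242.8, 319. ]), 0.67, array([ 0.6168, -0.0307,  0.138 ]))]
short_tip [(array([297.4, 326.9]), 0.69, array([ 0.5849, -0.0077,  0.0197])), (array([262.6, 319. ]), 0.5, array([ 0.6088, -0.0155,  0.099 ]))]
long_mid []
socket_mouth [(array([265.2, 318.7]), 0.66, array([ 0.6071, -0.0108,  0.0957]))]
crop origin 173 235
n 420
```

View pics/a18c.png

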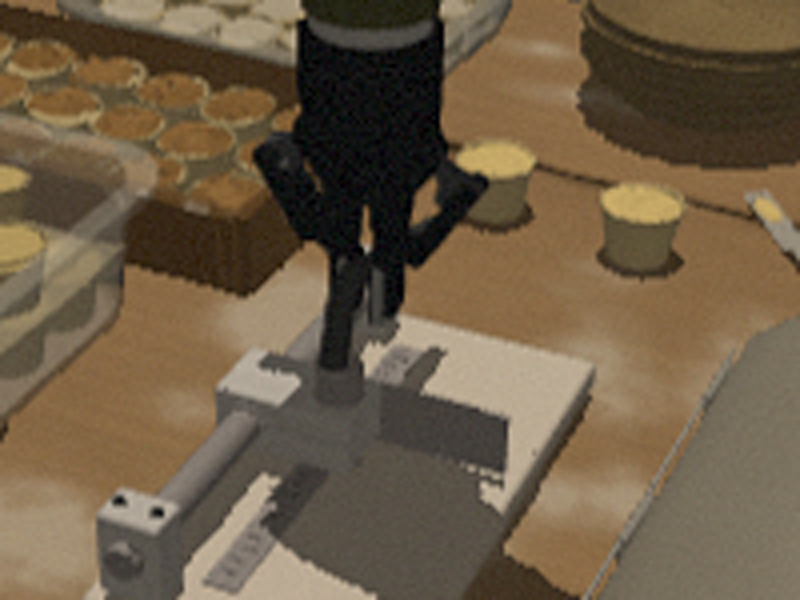

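```bash
python3 - <<'E'
from h import *
c=env.read_camera('scene'); im=c['pixels'][:,:,::-1].copy()
r0,c0=225,295
i=cv2.resize(im[r0:r0+60,c0:c0+60],(600,600),interpolation=0)
b=np.array([.612,-.0243,.0905])
pts=[proj(c,b+np.array([np.cos(a)*.013,np.sin(a)*.013,0])) for a in np.linspace(0,2*np.pi,60)]
for p in pts: cv2.circle(i,(int((p[1]-c0+.5)*10),int((p[0]-r0+.5)*10)),2,(0,255,255),-1)
p=proj(c,b); cv2.circle(i,(int((p[1]-c0+.5)*10),int((p[0]-r0+.5)*10)),4,(0,0,255),-1)
i=cv2.convertScaleAbs(i,alpha=1.8)
cv2.imwrite('pics/z18.png',i)
E
```

```text
(no output)
```

View pics/z18.png

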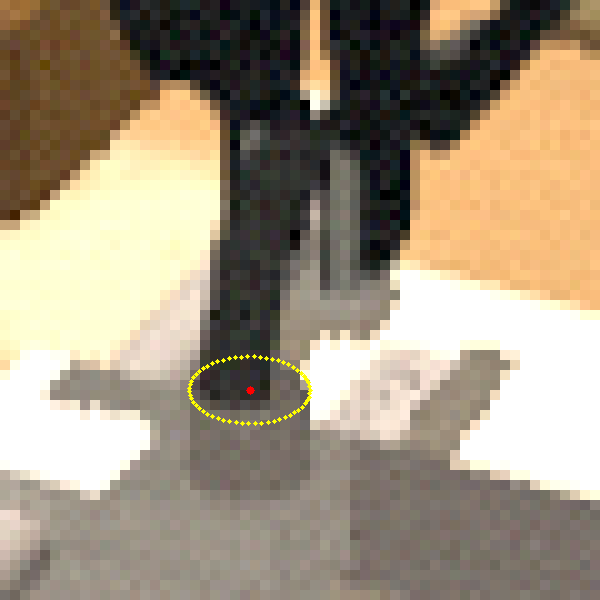

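```bash

python3 -m creep '{"hand":[4,4,4,4,4],"delta_pos":[[0,0,0.001],[0,0,0.0005],[0,0,0],[0,0,0],[0,0,0]],"turn":[0,0,0,0,0]}' 80
python3 -c "
from h import *
st()"
python3 -m creep '{"hand":[4,4,4,4,4],"delta_pos":[[0,0,0.001],[0,0,0],[0,0,0],[0,0,0],[0,0,0]],"turn":[0,0,0,0,0]}' 80
python3 -c "
from h import *
st()"
```

```text
clock: 23.47
tcp_pos: [0.6152, -0.0603, 0.1117]
orientation: [-0.0, 0.692, 0.722, -0.0]
wrist_force: [-0.1, 0.4, -3.3]
finger_gap: 0.0126
t23.47 tcp [615.21 -60.34 111.67] yaw 92.43 tilt 0.02 F [-0.12  0.37 -3.28] T [0.052 0.014 0.007] gap 12.64 j6 1.30
clock: 23.88
tcp_pos: [0.6153, -0.0604, 0.111]
orientation: [0.0, 0.692, 0.722, -0.0]
wrist_force: [-0.2, 0.2, -2.6]
finger_gap: 0.0131
t23.88 tcp [615.31 -60.39 110.97] yaw 92.43 tilt 0.00 F [-0.17  0.2  -2.6 ] T [ 0.072  0.007 -0.005] gap 13.09 j6 1.30
```

```bash

python3 -m creep '{"hand":[4,4,4,4,4],"delta_pos":[[0,0,0.001],[0,0,0],[0,0,0],[0,0,0],[0,0,0]],"turn":[0,0,0,0,0]}' 80
python3 -m creep '{"hand":[4,4,4,4,4],"delta_pos":[[0,0,0.001],[0,0,0],[0,0,0],[0,0,0],[0,0,0]],"turn":[0,0,0,0,0]}' 80
python3 -c "
from h import *
st()"
python3 -m creep '{"hand":[4,4,4,4,4],"delta_pos":[[0,0,0.001],[0,0,0],[0,0,0],[0,0,0],[0,0,0]],"turn":[0,0,0,0,0]}' 80
python3 -c "
from h import *
st()"
```

```text
clock: 24.3
tcp_pos: [0.6153, -0.0604, 0.1102]
orientation: [0.0, 0.692, 0.722, -0.0]
wrist_force: [0.2, -0.9, -3.0]
finger_gap: 0.0127
clock: 24.72
tcp_pos: [0.6154, -0.0604, 0.1094]
orientation: [0.0, 0.692, 0.722, -0.0]
wrist_force: [0.3, -0.3, -2.7]
finger_gap: 0.0128
t24.72 tcp [615.36 -60.4  109.44] yaw 92.43 tilt 0.01 F [ 0.29 -0.28 -2.72] T [0.085 0.037 0.024] gap 12.78 j6 1.30
clock: 25.13
tcp_pos: [0.6154, -0.0604, 0.1086]
orientation: [0.0, 0.692, 0.722, -0.0]
wrist_force: [0.4, -0.0, -2.4]
finger_gap: 0.0129
t25.13 tcp [615.36 -60.41 108.65] yaw 92.43 tilt 0.01 F [ 0.38 -0.01 -2.39] T [ 0.059 -0.042 -0.062] gap 12.88 j6 1.30
```

```bash
cat > z.py <<'E'
from h import *
import sys
c=env.read_camera('scene'); im=c['pixels'][:,:,::-1].copy()
r0,c0=225,295
i=cv2.convertScaleAbs(cv2.resize(im[r0:r0+60,c0:c0+60],(600,600),interpolation=0),alpha=1.8)
b=np.array([.612,-.0243,.0905])
for a in np.linspace(0,2*np.pi,60):
    p=proj(c,b+np.array([np.cos(a)*.013,np.sin(a)*.013,0])); cv2.circle(i,(int((p[1]-c0+.5)*10),int((p[0]-r0+.5)*10)),2,(0,255,255),-1)
cv2.imwrite(f'pics/{sys.argv[1]}.png',i)
E
python3 z.py z19; python3 lean.py;  python3 look.py a19|tail -12
```

```text
t25.18 tcp [615.35 -60.42 108.65] yaw 92.43 tilt 0.01 F [ 0.05 -0.65 -3.17] T [ 0.074 -0.019 -0.042] gap 12.73 j6 1.30
lean deg 13.3 x-slope 0.23 n 258 zmin -0.0500 xrange [-0.0162  0.0105] y@-10,-35 [0.0395, 0.0441]
crop origin 175 235
n 457
-0.055 150 [-0.0021  0.0458 -0.0498] y 0.0161 0.0599 x -0.0198 0.0198
-0.047 43 [-0.0051  0.0445 -0.0437] y 0.0309 0.0591 x -0.0158 0.0197
-0.039 39 [-0.0072  0.0422 -0.0352] y 0.0297 0.0479 x -0.0162 0.0059
-0.031 44 [-0.0052  0.0406 -0.0278] y 0.0237 0.0485 x -0.0146 0.0087
-0.023 32 [-0.0068  0.0424 -0.0188] y 0.0327 0.0483 x -0.0123 0.0021
-0.015 28 [-0.0054  0.0397 -0.0107] y 0.0319 0.0457 x -0.0117 0.0025
-0.007 30 [-0.0051  0.0362 -0.0028] y 0.0281 0.0437 x -0.0109 0.0039
0.001 28 [-0.0051  0.0329  0.005 ] y 0.0204 0.0385 x -0.0113 0.0031
0.009 42 [-0.0042  0.0273  0.0132] y 0.0168 0.0361 x -0.0101 0.005
0.017 21 [-0.0027  0.0221  0.0199] y 0.0162 0.0305 x -0.0083 0.0058
```

View pics/z19.png

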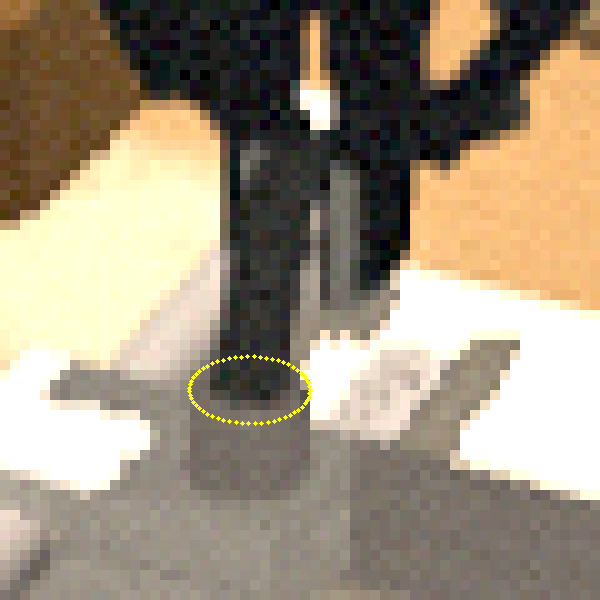

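```bash
cat > prof.py <<'E'
from h import *
s,M=st(); g=np.array(s['tcp_pos'])-.008*M[:,2]
def prof(c):
    D=c['depth']; v,u=np.mgrid[0:480,0:640]
    P=(np.stack([(u-c['cx'])/c['fx'],(v-c['cy'])/c['fy'],np.ones_like(D)],-1)*D[...,None])@rot(c['orientation']).T+c['origin']
    Q=P[(D>0)&(abs(P[...,0]-.612)<.0075)&(P[...,1]>-.045)&(P[...,1]<.01)&(P[...,2]>.086)&(P[...,2]<.16)]
    for y in np.arange(-.044,.0,.004):
        q=Q[abs(Q[:,1]-y)<.002]
        if len(q): print('y %.3f z %.4f..%.4f n%d'%(y,q[:,2].min(),q[:,2].max(),len(q)))
    print('outer face:')
    for z in np.arange(.088,.15,.005):
        q=Q[abs(Q[:,2]-z)<.0025]
        if len(q): print('z %.3f ymean %.4f ymax %.4f n%d'%(z,q[:,1].mean(),q[:,1].max(),len(q)))
prof(cam('scene'))
E
python3 prof.py
```

```text
t25.48 tcp [615.35 -60.4  108.64] yaw 92.43 tilt 0.01 F [-0.32  0.14 -2.32] T [ 0.051 -0.044 -0.003] gap 12.55 j6 1.30
y -0.044 z 0.1275..0.1374 n9
y -0.040 z 0.1232..0.1405 n13
y -0.036 z 0.0901..0.1375 n16
y -0.032 z 0.0861..0.1357 n22
y -0.028 z 0.0956..0.1323 n34
y -0.024 z 0.1045..0.1262 n29
y -0.020 z 0.0871..0.1225 n33
y -0.016 z 0.0862..0.1141 n28
y -0.012 z 0.0872..0.0967 n8
outer face:
z 0.088 ymean -0.0186 ymax -0.0123 n17
z 0.093 ymean -0.0158 ymax -0.0133 n12
z 0.098 ymean -0.0179 ymax -0.0128 n14
z 0.103 ymean -0.0196 ymax -0.0159 n16
z 0.108 ymean -0.0219 ymax -0.0172 n17
z 0.113 ymean -0.0240 ymax -0.0178 n19
z 0.118 ymean -0.0257 ymax -0.0217 n18
z 0.123 ymean -0.0283 ymax -0.0220 n18
z 0.128 ymean -0.0310 ymax -0.0240 n22
z 0.133 ymean -0.0360 ymax -0.0289 n24
z 0.138 ymean -0.0402 ymax -0.0317 n14
z 0.143 ymean -0.0412 ymax -0.0412 n1
```

```bash
python3 - <<'E'
from h import *
c=env.read_camera('scene')
for p in [(.612,-.025,.09),(.612,-.015,.09),(.612,-.025,.12),(.602,-.025,.09)]: print(p,np.round(proj(c,p),2))
im=c['pixels']; D=c['depth']
v,u=np.mgrid[0:480,0:640]
P=(np.stack([(u-c['cx'])/c['fx'],(v-c['cy'])/c['fy'],np.ones_like(D)],-1)*D[...,None])@rot(c['orientation']).T+c['origin']
for r in range(236,268,2):
    print(r,' '.join('%d:%d,%d,%d'%(k,*(P[r,k]*1000)) for k in range(312,330,2)))
E
python3 z.py z20
```

```text
(0.612, -0.025, 0.09) [263.53 319.65]
(0.612, -0.015, 0.09) [265.84 317.53]
(0.612, -0.025, 0.12) [251.8  319.73]
(0.602, -0.025, 0.09) [264.73 323.79]
236 312:757,-265,-5 314:750,-263,-2 316:632,-47,141 318:626,-44,144 320:623,-48,143 322:622,-56,139 324:622,-66,134 326:665,-164,71 328:604,-49,148
238 312:748,-247,0 314:746,-256,-4 316:633,-48,135 318:627,-46,138 320:622,-46,139 322:622,-56,134 324:620,-61,132 326:615,-60,134 328:603,-47,144
240 312:744,-240,-1 314:738,-241,0 316:737,-251,-5 318:630,-52,129 320:623,-47,134 322:617,-45,137 324:612,-45,138 326:609,-50,136 328:604,-48,139
242 312:741,-234,-4 314:736,-236,-3 316:730,-236,-1 318:631,-54,123 320:618,-39,134 322:613,-37,137 324:609,-40,136 326:606,-43,136 328:604,-49,133
244 312:735,-224,-3 314:237,717,646 316:726,-229,-3 318:629,-50,120 320:615,-32,134 322:612,-35,133 324:609,-39,132 326:606,-43,130 328:604,-49,128
246 312:730,-214,-2 314:726,-216,-2 316:720,-217,-1 318:620,-33,127 320:613,-29,131 322:610,-32,130 324:606,-33,131 326:656,-146,55 328:604,-49,123
248 312:727,-207,-4 314:720,-206,-1 316:716,-209,-2 318:617,-2
[... 687 characters left out ...]
,60 314:654,-80,59 316:652,-85,57 318:611,-16,109 320:609,-21,106 322:605,-23,106 324:659,-142,22 326:655,-146,20 328:650,-146,22
260 312:655,-71,58 314:653,-77,56 316:616,-16,102 318:613,-19,102 320:608,-20,102 322:604,-21,103 324:655,-135,21 326:652,-140,18 328:646,-138,22
262 312:652,-66,56 314:652,-77,50 316:617,-18,96 318:610,-14,100 320:607,-16,100 322:604,-21,98 324:607,-37,87 326:648,-131,19 328:643,-131,21
264 312:641,-44,68 314:622,-18,89 316:615,-14,93 318:610,-13,96 320:606,-16,95 322:604,-22,92 324:603,-29,88 326:641,-117,24 328:638,-123,21
266 312:636,-36,68 314:621,-16,85 316:614,-13,89 318:611,-15,89 320:607,-17,89 322:603,-18,90 324:600,-22,88 326:639,-113,22 328:634,-114,22
```

View pics/z20.png

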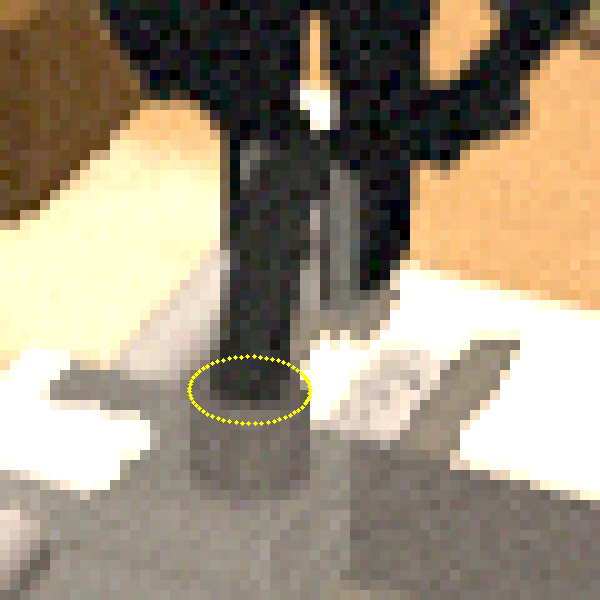

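```bash

python3 -m creep '{"hand":[4,4,4,4,4],"delta_pos":[[0,0,0.001],[0,0,0],[0,0,0],[0,0,0],[0,0,0]],"turn":[0,0,0,0,0]}' 80
python3 -m creep '{"hand":[4,4,4,4,4],"delta_pos":[[0,0,0.001],[0,0,0],[0,0,0],[0,0,0],[0,0,0]],"turn":[0,0,0,0,0]}' 80
python3 -c "
from h import *
st()"
python3 prof.py
```

```text
clock: 26.05
tcp_pos: [0.6155, -0.0605, 0.1081]
orientation: [0.0, 0.692, 0.722, 0.0]
wrist_force: [-0.2, -0.7, -0.9]
finger_gap: 0.0122
clock: 26.47
tcp_pos: [0.6156, -0.0606, 0.1074]
orientation: [0.0, 0.692, 0.722, 0.0]
wrist_force: [-0.2, -1.2, 3.9]
finger_gap: 0.0126
t26.47 tcp [615.62 -60.58 107.43] yaw 92.43 tilt 0.05 F [-0.24 -1.2   3.93] T [-0.033  0.185  0.075] gap 12.57 j6 1.30
t26.47 tcp [615.62 -60.58 107.43] yaw 92.43 tilt 0.05 F [-0.24 -1.2   3.93] T [-0.033  0.185  0.075] gap 12.57 j6 1.30
y -0.044 z 0.1318..0.1373 n7
y -0.040 z 0.1237..0.1363 n13
y -0.036 z 0.0891..0.1361 n16
y -0.032 z 0.0888..0.1343 n20
y -0.028 z 0.0898..0.1311 n32
y -0.024 z 0.1034..0.1264 n29
y -0.020 z 0.0879..0.1189 n31
y -0.016 z 0.0866..0.1091 n29
y -0.012 z 0.0862..0.0977 n10
outer face:
z 0.088 ymean -0.0183 ymax -0.0121 n18
z 0.093 ymean -0.0173 ymax -0.0134 n8
z 0.098 ymean -0.0171 ymax -0.0123 n17
z 0.103 ymean -0.0191 ymax -0.0141 n17
z 0.108 ymean -0.0225 ymax -0.0169 n18
z 0.113 ymean -0.0241 ymax -0.0201 n20
z 0.118 ymean -0.0266 ymax -0.0216 n16
z 0.123 ymean -0.0289 ymax -0.0242 n19
z 0.128 ymean -0.0321 ymax -0.0252 n26
z 0.133 ymean -0.0382 ymax -0.0275 n22
z 0.138 ymean -0.0399 ymax -0.0358 n6
```

```bash
cat > fit.py <<'E'
from h import *
from scipy.optimize import least_squares
s,M=st(); g=np.array(s['tcp_pos'])-.008*M[:,2]
n=3; QQ=[]
for k in range(n):
    c=cam('scene'); D=c['depth']; v,u=np.mgrid[0:480,0:640]
    P=(np.stack([(u-c['cx'])/c['fx'],(v-c['cy'])/c['fy'],np.ones_like(D)],-1)*D[...,None])@rot(c['orientation']).T+c['origin']
    Q=P[(D>0)&(P[...,2]>.095)&(P[...,2]<.2)&(P[...,1]>g[1]+.019)&(P[...,1]<g[1]+.07)]
    QQ.append(Q)
Q=np.vstack(QQ)
yaw=np.arctan2(M[1,0],M[0,0]); ux=np.array([np.cos(yaw),np.sin(yaw)]); uy=np.array([np.sin(yaw),-np.cos(yaw)])
a=(Q[:,:2]-g[:2])@ux; b=(Q[:,:2]-g[:2])@uy; z=Q[:,2]-g[2]
m=abs(b+.001)<.0085; a,b,z=a[m],b[m],z[m]
def hexd(dr,b):  # signed dist to hex prism section: dr in-plane radial, b across
    s3=np.sqrt(3)/2
    return np.maximum.reduce([abs(b),abs(b*.5+dr*s3),abs(b*.5-dr*s3)])-.007
def res(p,full=False):
    ac,zc,L,b0=p
    # key frame: e=short dir, h=long dir
    e=np.array([np.sin(L),-np.cos(L)]); h=np.array([-np.cos(L),-np.sin(L)])
    X=(a-ac)*e[0]+(z-zc)*e[1]; H=(a-ac)*h[0]+(z-zc)*h[1]
    dl=-X  # outward of long arm = -e
    ds=-H
    rb=.016-np.hypot(.016-X,.016-H)
    inb=(X<.016)&(H<.016)
    dr=np.where(inb,-rb,np.where(X>=.016,ds,dl))
    r=hexd(dr,b-b0)
    return r
best=None
for L0 in (0,.1,.25):
    f=least_squares(res,[.036,.006,L0,0],loss='soft_l1',f_scale=.0015)
    if best is None or f.cost<best.cost: best=f
ac,zc,L,b0=best.x
tip=np.array([ac+.049*np.sin(L),zc-.049*np.cos(L)])
print('n',len(a),'corner a %.1f z %.1f (abs z %.1f) L %.1f deg b0 %.1f rms %.2f'%(ac*1e3,zc*1e3,(zc+g[2])*1e3,np.degrees(L),b0*1e3,1e3*np.sqrt(np.mean(best.fun**2))))
tw=g[:2]+tip[0]*ux+b0*uy
print('tip abs',np.round(tw*1e3,1),'z %.1f'%((tip[1]+g[2])*1e3))
E
python3 fit.py
```

```text
t26.52 tcp [615.64 -60.6  107.43] yaw 92.43 tilt 0.06 F [-0.64 -1.94  3.43] T [-0.017  0.155  0.052] gap 12.99 j6 1.30
n 482 corner a -19.5 z 235.5 (abs z 351.0) L 12.3 deg b0 -1.6 rms 2.32
tip abs [614.4 -69.7] z 303.1
```

```bash
sed -i 's/P\[...,2\]<.2)/P[...,2]<g[2]+.026)/; s/loss=/bounds=([.02,-.01,-.2,-.006],[.05,.02,.5,.006]),loss=/; s/m=abs(b+.001)<.0085/m=(abs(b+.001)<.0095)/' fit.py; python3 fit.py
```

```text
t26.67 tcp [615.63 -60.61 107.36] yaw 92.42 tilt 0.05 F [-0.38 -2.13  3.93] T [-0.057  0.127  0.009] gap 12.72 j6 1.30
n 478 corner a 22.0 z 19.6 (abs z 135.0) L 23.1 deg b0 -1.9 rms 1.30
tip abs [611.9 -19.5] z 89.9
```

```bash

python3 -m creep '{"hand":[2,2,2,2,2],"delta_pos":[[0,0,0],[0,0,-0.01],[0,0,-0.02],[0,0,-0.02],[0,0,0]],"turn":[0,0,0,0,0]}' 120
python3 -m creep '{"hand":[2,2,2,2,2],"delta_pos":[[0,0,0],[0,0,0],[0,0,0],[0,0,0],[0,0,0]],"turn":[0,0,0,0,0]}' 120
python3 fit.py
python3 -c "
from h import *
go([656,183,110])"
```

```text
clock: 27.23
tcp_pos: [0.6163, -0.0602, 0.1492]
orientation: [0.001, 0.692, 0.722, 0.001]
wrist_force: [1.0, -0.8, -1.9]
finger_gap: 0.0124
clock: 27.65
tcp_pos: [0.6147, -0.0602, 0.146]
orientation: [-0.001, 0.692, 0.722, -0.0]
wrist_force: [0.2, 0.2, -2.4]
finger_gap: 0.012
t27.65 tcp [614.74 -60.22 145.98] yaw 92.44 tilt 0.10 F [ 0.22  0.23 -2.41] T [ 0.037 -0.002  0.015] gap 12.02 j6 1.30
n 539 corner a 22.5 z 19.4 (abs z 173.4) L 21.4 deg b0 -1.8 rms 1.27
tip abs [611.2 -20. ] z 127.7
t27.80 tcp [615.13 -60.34 146.61] yaw 92.43 tilt 0.04 F [ 0.86 -0.22 -3.11] T [0.08  0.003 0.014] gap 12.35 j6 1.30
tool mm [241.4  51.2  36.6] units [0.3017 0.064  0.0458]
```

```bash

python3 -m creep '{"hand":[2,2,2,2,2],"delta_pos":[[0.0428,0.011,0],[0.0428,0.011,0],[0.0428,0.011,0],[0.0428,0.011,0],[0.0428,0.011,0]],"turn":[0,0,0,0,0]}' 120
python3 -m creep '{"hand":[2,2,2,2,2],"delta_pos":[[0.0428,0.011,0],[0,0,0.02],[0,0,0.02],[0,0,0.015],[0,0,0.01]],"turn":[0,0,0,0,0]}' 60
python3 -c "
from h import *
go([656,147,64])"
```

```text
clock: 28.22
tcp_pos: [0.6522, 0.1139, 0.147]
orientation: [0.0, 0.692, 0.722, 0.0]
wrist_force: [0.9, 0.2, -3.5]
finger_gap: 0.0124
clock: 28.63
tcp_pos: [0.6584, 0.1476, 0.0931]
orientation: [-0.001, 0.692, 0.722, -0.001]
wrist_force: [-0.3, -0.8, -3.7]
finger_gap: 0.0124
t28.63 tcp [658.44 147.56  93.11] yaw 92.48 tilt 0.13 F [-0.34 -0.84 -3.74] T [0.063 0.01  0.005] gap 12.40 j6 1.63
tool mm [-0.5 -2.4 29.1] units [-0.0006 -0.003   0.0364]
```

Now press the long arm down on the block in small steps at a light grip.

```bash

python3 -m creep '{"hand":[2,2,2,2,2],"delta_pos":[[0,-0.003,0.005],[0,0,0.005],[0,0,0.005],[0,0,0.004],[0,0,0]],"turn":[0,0,0,0,0]}' 25
python3 fit.py
python3 -m creep '{"hand":[2,2,2,2,2],"delta_pos":[[0,0,0.004],[0,0,0.004],[0,0,0.003],[0,0,0.003],[0,0,0]],"turn":[0,0,0,0,0]}' 25
python3 fit.py
```

```text
clock: 29.05
tcp_pos: [0.6596, 0.1474, 0.0824]
orientation: [0.002, 0.692, 0.722, 0.002]
wrist_force: [2.9, 1.3, 5.1]
finger_gap: 0.012
t29.05 tcp [659.61 147.36  82.38] yaw 92.47 tilt 0.38 F [2.86 1.3  5.11] T [-0.236 -0.531  0.25 ] gap 12.01 j6 1.63
n 264 corner a 30.1 z 12.4 (abs z 102.8) L -4.4 deg b0 -0.9 rms 1.15
tip abs [657.6 173.6] z 53.9
clock: 29.62
tcp_pos: [0.661, 0.1479, 0.0727]
orientation: [0.003, 0.691, 0.722, 0.004]
wrist_force: [3.4, 4.1, 13.2]
finger_gap: 0.0124
t29.62 tcp [660.97 147.92  72.69] yaw 92.51 tilt 0.57 F [ 3.39  4.14 13.18] T [ 0.017 -0.919  0.479] gap 12.38 j6 1.63
n 81 corner a 24.9 z 16.7 (abs z 97.4) L 22.0 deg b0 -1.6 rms 1.11
tip abs [657.4 191.1] z 51.9
```

```bash
sed -i 's/P\[...,2\]>.095/P[...,2]>max(g[2]-.045,.095 if g[1]<.05 else .02)/' fit.py; python3 fit.py; python3 look.py a30|head -1
```

```text
t29.77 tcp [660.93 147.82  72.74] yaw 92.50 tilt 0.56 F [ 4.48  4.05 12.8 ] T [-0.051 -0.906  0.429] gap 12.50 j6 1.63
n 697 corner a 24.9 z 16.3 (abs z 97.0) L 13.8 deg b0 -1.3 rms 1.06
tip abs [658.  184.3] z 49.4
t29.92 tcp [660.94 147.81  72.72] yaw 92.49 tilt 0.56 F [ 4.05  4.43 11.8 ] T [ 0.007 -0.862  0.503] gap 12.38 j6 1.63
```

View pics/a30c.png

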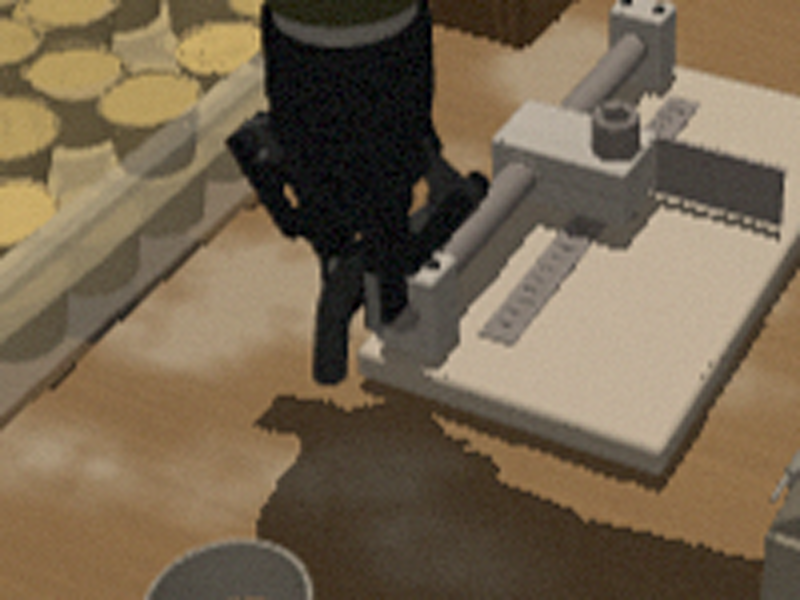

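```bash

python3 -m creep '{"hand":[2,2,2,2,2],"delta_pos":[[0,0,0.003],[0,0,0.003],[0,0,0.003],[0,0,0.002],[0,0,0]],"turn":[0,0,0,0,0]}' 20
python3 fit.py
```

```text
clock: 30.58
tcp_pos: [0.6589, 0.148, 0.0633]
orientation: [0.001, 0.692, 0.722, 0.003]
wrist_force: [-1.0, 5.4, 14.7]
finger_gap: 0.0122
t30.58 tcp [658.85 147.99  63.33] yaw 92.44 tilt 0.33 F [-0.96  5.4  14.75] T [0.303 0.114 0.059] gap 12.17 j6 1.63
n 707 corner a 30.3 z 11.9 (abs z 83.3) L 2.7 deg b0 -1.2 rms 1.08
tip abs [656.2 180.5] z 34.3
```

```bash

python3 -m creep '{"hand":[2,2,2,2,2],"delta_pos":[[-0.004,0,0],[-0.0045,0,0],[0,0,0],[0,0,0],[0,0,0]],"turn":[0,0,0,0,0]}' 20
python3 -m creep '{"hand":[16,20,22,22,22],"delta_pos":[[0,0,0],[0,0,0],[0,0,0],[0,0,0],[0,0,0]],"turn":[0,0,0,0,0]}' 20
python3 fit.py; python3 look.py a31|head -1
```

```text
clock: 31.15
tcp_pos: [0.6592, 0.1436, 0.0636]
orientation: [-0.0, 0.691, 0.722, 0.004]
wrist_force: [-0.9, 10.3, 13.6]
finger_gap: 0.0123
clock: 31.57
tcp_pos: [0.6605, 0.1438, 0.0621]
orientation: [0.0, 0.691, 0.722, 0.005]
wrist_force: [5.6, 12.5, 5.3]
finger_gap: 0.0223
t31.57 tcp [660.51 143.78  62.14] yaw 92.52 tilt 0.60 F [ 5.63 12.5   5.29] T [ 2.39  -1.149 -0.05 ] gap 22.27 j6 1.62
n 381 corner a 20.0 z -10.0 (abs z 60.1) L 10.8 deg b0 -0.1 rms 1.52
tip abs [659.1 172.9] z 12.0
t31.72 tcp [660.48 143.77  62.14] yaw 92.52 tilt 0.60 F [ 5.6  11.87  4.18] T [ 2.349 -1.187 -0.07 ] gap 21.98 j6 1.62
```

View pics/a31c.png

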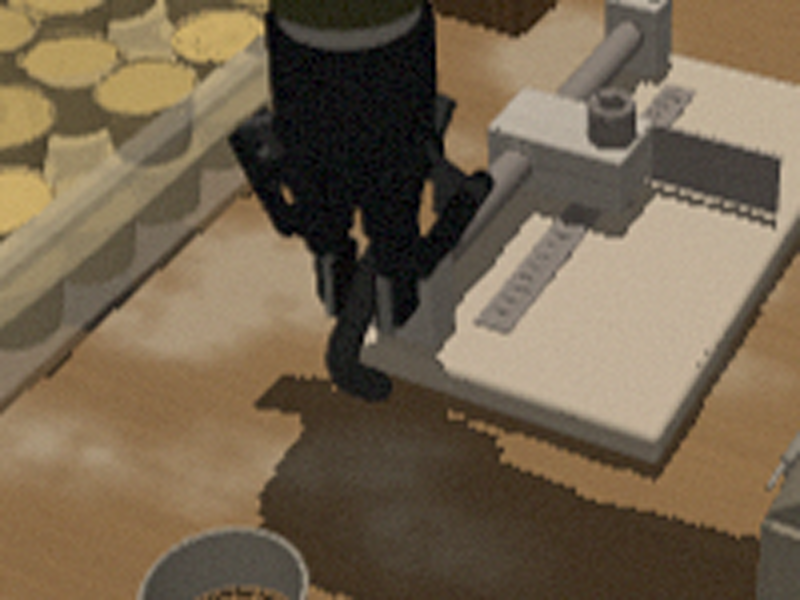

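```bash

python3 -m creep '{"hand":[10,4,4,4,4],"delta_pos":[[0,0,0],[0,0,0],[0,0,0],[0,0,0],[0,0,0]],"turn":[0,0,0,0,0]}' 60
python3 -m creep '{"hand":[4,4,4,4,4],"delta_pos":[[0,0,0],[0,0,-0.01],[0,0,-0.02],[0,0,-0.03],[0,0,0]],"turn":[0,0,0,0,0]}' 80
python3 look.py a32|head -5
```

```text
clock: 32.38
tcp_pos: [0.6578, 0.1438, 0.0616]
orientation: [-0.002, 0.691, 0.723, 0.003]
wrist_force: [0.9, 12.1, 8.3]
finger_gap: 0.0128
clock: 32.8
tcp_pos: [0.658, 0.1404, 0.1108]
orientation: [0.001, 0.692, 0.722, 0.001]
wrist_force: [0.5, 2.0, -0.7]
finger_gap: 0.0121
t32.80 tcp [658.02 140.42 110.84] yaw 92.41 tilt 0.16 F [ 0.48  1.98 -0.73] T [0.42  0.002 0.03 ] gap 12.08 j6 1.62
hex_key [(array([309.5, 250.4]), 0.6, array([0.6591, 0.1689, 0.087 ]))]
short_tip [(array([313.7, 261.1]), 0.86, array([0.6499, 0.1489, 0.0654]))]
long_mid []
socket_mouth [(array([263.6, 319.3]), 0.49, array([ 0.6179, -0.0351,  0.082 ]))]
```

View pics/a32c.png

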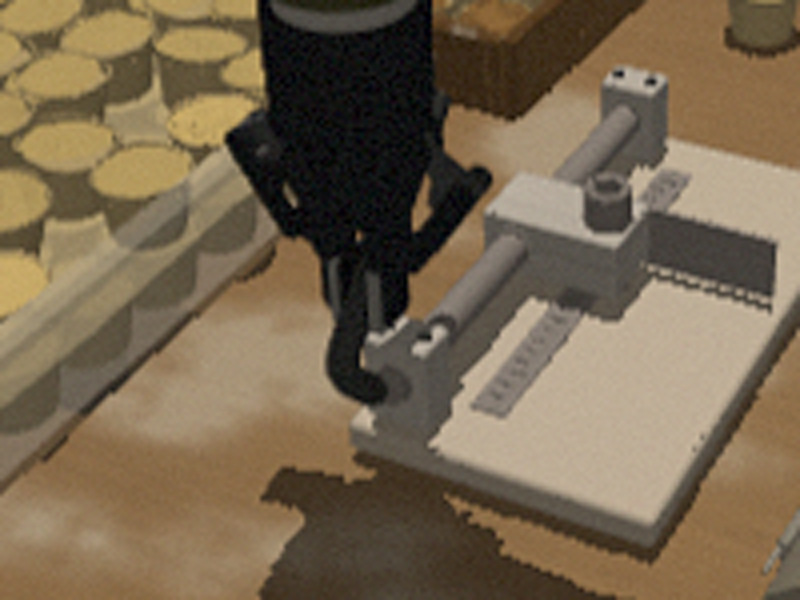

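```bash
sed -i 's/bounds=(\[.02,-.01,-.2,-.006\],\[.05,.02,.5,.006\])/bounds=([.01,-.05,-1.2,-.006],[.06,.025,.6,.006])/; s/max(g\[2\]-.045,/max(g[2]-.07,/; s/for L0 in (0,.1,.25)/for L0 in (-.8,-.4,0,.2)/; s/least_squares(res,\[.036,.006,L0,0\]/least_squares(res,[.036,.04*np.sin(L0)+.004,L0,0]/; s/g\[1\]+.019)&/g[1]+YM)\&/' fit.py; sed -i 's/^n=3/import sys; YM=float(sys.argv[1]) if len(sys.argv)>1 else .019\nn=2/' fit.py; python3 fit.py
```

```text
t33.05 tcp [656.5  140.14 106.19] yaw 92.41 tilt 0.12 F [ 0.08  2.74 -2.64] T [ 0.577 -0.191 -0.02 ] gap 12.37 j6 1.62
n 262 corner a 30.6 z -32.2 (abs z 82.0) L -45.3 deg b0 -1.1 rms 0.96
tip abs [655.6 135.9] z 47.6
```

```bash

python3 -m creep '{"hand":[4,4,4,4,4],"delta_pos":[[0,0,0.003],[-0.009,0,0],[-0.009,0,0],[-0.009,0,0],[-0.009,0,0]],"turn":[0,0,0,0,0]}' 30
python3 fit.py; python3 look.py a33|head -1
```

```text
clock: 33.57
tcp_pos: [0.6571, 0.1148, 0.1033]
orientation: [-0.004, 0.691, 0.723, 0.001]
wrist_force: [1.3, 10.6, -11.1]
finger_gap: 0.0122
t33.57 tcp [657.13 114.79 103.34] yaw 92.58 tilt 0.44 F [  1.26  10.61 -11.12] T [ 2.854 -0.254 -0.055] gap 12.24 j6 1.58
n 492 corner a 41.8 z -18.8 (abs z 92.5) L -21.8 deg b0 -0.5 rms 1.12
tip abs [655.6 138.3] z 47.0
t33.67 tcp [657.12 113.33 103.32] yaw 92.49 tilt 0.35 F [-0.37  9.49 -5.9 ] T [ 2.327 -0.038 -0.034] gap 11.98 j6 1.58
```

View pics/a33c.png

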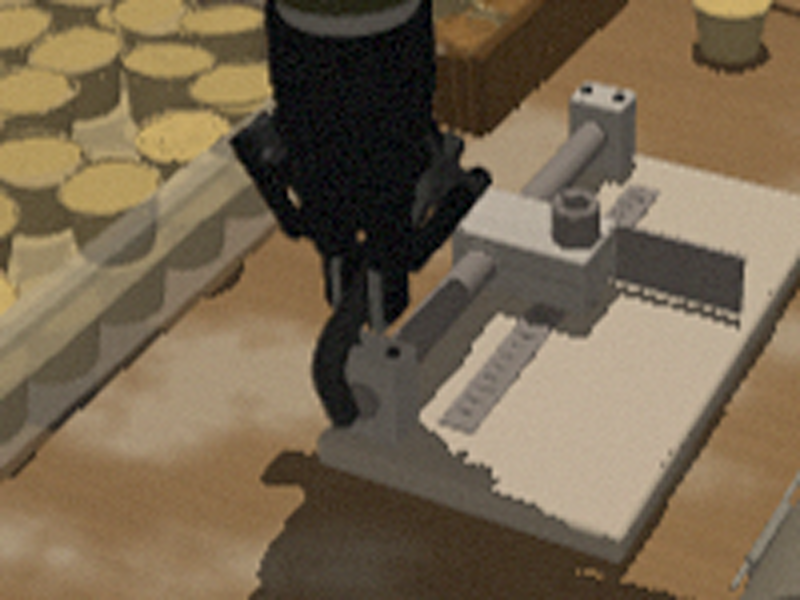

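```bash

python3 -m creep '{"hand":[4,4,4,4,4],"delta_pos":[[-0.007,0,0],[-0.007,0,0],[-0.005,0,0],[0,0,0],[0,0,0]],"turn":[0,0,0,0,0]}' 25
python3 fit.py
```

```text
clock: 34.33
tcp_pos: [0.6567, 0.1, 0.1023]
orientation: [-0.005, 0.691, 0.723, 0.001]
wrist_force: [-0.8, 14.0, -10.1]
finger_gap: 0.0121
t34.33 tcp [656.66 100.03 102.29] yaw 92.58 tilt 0.54 F [ -0.8   13.96 -10.05] T [2.966e+00 5.900e-02 1.000e-03] gap 12.10 j6 1.55
n 724 corner a 50.8 z -16.6 (abs z 93.7) L -24.8 deg b0 -1.0 rms 3.13
tip abs [654.4 130.2] z 49.2
```

```bash
python3 fit.py 0.031; python3 look.py a34|head -1
```

```text
t34.43 tcp [656.68 100.07 102.36] yaw 92.59 tilt 0.53 F [ 0.19 14.3  -9.39] T [3.017 0.012 0.017] gap 12.46 j6 1.55
n 508 corner a 47.9 z -10.3 (abs z 100.1) L -10.7 deg b0 -0.4 rms 1.11
tip abs [654.6 138.7] z 51.9
t34.53 tcp [656.67 100.06 102.33] yaw 92.59 tilt 0.53 F [ 0.23 12.52 -9.53] T [2.963 0.019 0.008] gap 12.30 j6 1.55
```

View pics/a34c.png

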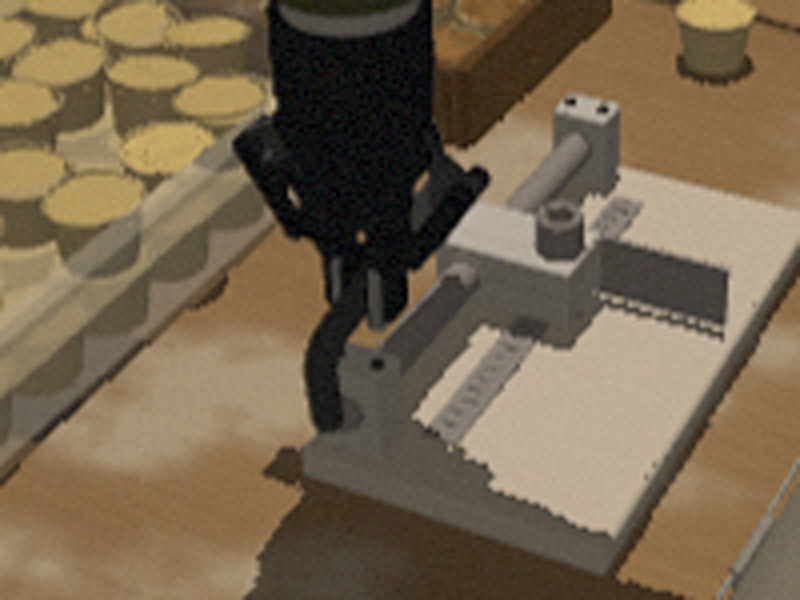

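```bash

python3 -m creep '{"hand":[4,4,4,4,4],"delta_pos":[[-0.006,0,0],[-0.006,0,0],[0,0,0],[0,0,0],[0,0,0]],"turn":[0,0,0,0,0]}' 25
python3 fit.py 0.038
```

```text
clock: 35.2
tcp_pos: [0.6566, 0.0918, 0.102]
orientation: [-0.006, 0.691, 0.723, 0.001]
wrist_force: [-0.4, 16.2, -9.8]
finger_gap: 0.0125
t35.20 tcp [656.57  91.83 102.01] yaw 92.65 tilt 0.67 F [-0.42 16.2  -9.77] T [3.736 0.127 0.021] gap 12.50 j6 1.54
n 513 corner a 50.6 z -5.2 (abs z 104.8) L -3.8 deg b0 -0.4 rms 1.26
tip abs [654.1 139. ] z 55.9
```

```bash

python3 -m creep '{"hand":[4,4,4,4,4],"delta_pos":[[-0.004,0,0],[-0.002,0,0],[0,0,0],[0,0,0],[0,0,0]],"turn":[0,0,0,0,0]}' 25
python3 -m creep '{"hand":[4,2,2,2,2],"delta_pos":[[0,0,0],[0,0,0],[0.012,0,0],[0,0,-0.02],[0,0,-0.03]],"turn":[0,0,0,0,0]}' 120
python3 fit.py 0.03
python3 -c "
from h import *
go([613,-74,155])"
```

```text
clock: 35.72
tcp_pos: [0.6579, 0.0839, 0.104]
orientation: [-0.002, 0.691, 0.723, -0.0]
wrist_force: [-2.6, 6.8, -1.5]
finger_gap: 0.0126
clock: 36.13
tcp_pos: [0.6568, 0.0911, 0.142]
orientation: [-0.002, 0.692, 0.722, -0.003]
wrist_force: [-0.4, -0.9, -3.1]
finger_gap: 0.0115
t36.13 tcp [656.77  91.15 142.02] yaw 92.43 tilt 0.43 F [-0.43 -0.89 -3.12] T [0.007 0.001 0.047] gap 11.50 j6 1.55
n 522 corner a 49.4 z 2.3 (abs z 152.4) L -0.3 deg b0 1.4 rms 1.95
tip abs [656.2 140.3] z 103.4
t36.23 tcp [661.41  91.07 148.63] yaw 92.42 tilt 0.34 F [ 1.53 -0.26 -2.25] T [ 0.029 -0.099  0.019] gap 11.07 j6 1.55
tool mm [-162.9  -55.3   -6.5] units [-0.2036 -0.0691 -0.0081]
```

```bash

python3 -m creep '{"hand":[2,2,2,2,2],"delta_pos":[[-0.0406,-0.0136,0],[-0.0406,-0.0136,0],[-0.0406,-0.0136,0],[-0.0406,-0.0136,0],[-0.0406,-0.0136,0]],"turn":[0,0,0,0,0]}' 120
python3 -m creep '{"hand":[2,2,2,2,2],"delta_pos":[[0,0,0],[0,0,0],[0,0,0],[0,0,0],[0,0,0]],"turn":[0,0,0,0,0]}' 120
python3 fit.py 0.02; python3 look.py a35|head -5
```

```text
clock: 36.65
tcp_pos: [0.6106, -0.0747, 0.1437]
orientation: [-0.0, 0.692, 0.722, -0.001]
wrist_force: [0.2, -1.6, -2.0]
finger_gap: 0.0112
clock: 37.07
tcp_pos: [0.612, -0.072, 0.1449]
orientation: [-0.0, 0.691, 0.722, -0.0]
wrist_force: [-0.1, 0.7, -2.2]
finger_gap: 0.0114
t37.07 tcp [611.95 -72.   144.92] yaw 92.52 tilt 0.03 F [-0.09  0.65 -2.18] T [-0.035 -0.054 -0.007] gap 11.42 j6 1.28
n 459 corner a 50.6 z -5.4 (abs z 147.6) L -2.3 deg b0 -0.3 rms 1.19
tip abs [609.5 -23.4] z 98.6
t37.17 tcp [612.04 -71.99 145.16] yaw 92.53 tilt 0.01 F [ 0.23 -0.22 -3.7 ] T [-0.012 -0.015  0.036] gap 11.50 j6 1.28
hex_key [(array([242.2, 319.3]), 0.69, array([ 0.6106, -0.0199,  0.147 ]))]
short_tip [(array([259.7, 320.4]), 0.61, array([ 0.6067, -0.0179,  0.1057]))]
long_mid [(array([223. , 334.6]), 0.65, array([ 0.5956, -0.0612,  0.1765]))]
socket_mouth [(array([264.8, 320.1]), 0.63, array([ 0.616 , -0.0352,  0.0794]))]
```

View pics/a35c.png

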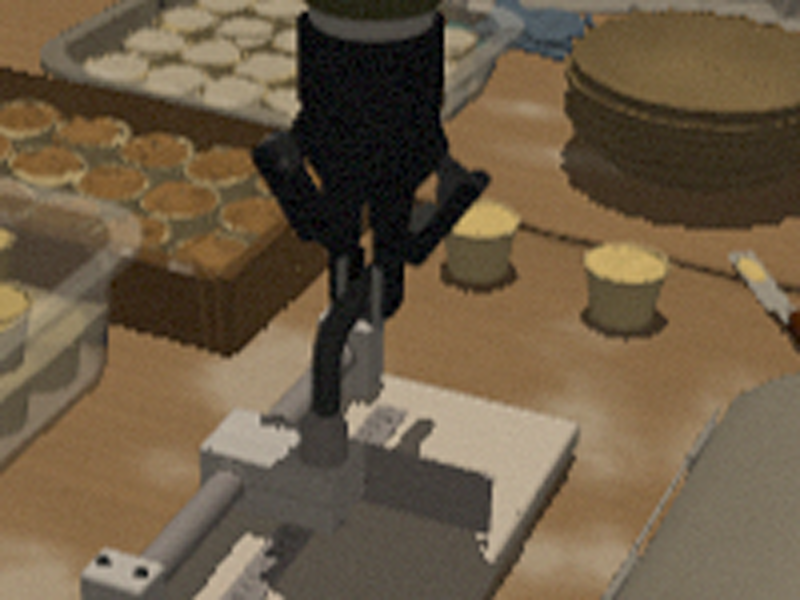

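```bash

python3 -m creep '{"hand":[2,2,2,2,2],"delta_pos":[[-0.001,0.0033,0],[0,0,0.003],[0,0,0],[0,0,0],[0,0,0]],"turn":[0,0,0,0,0]}' 120
python3 fit.py 0.02; python3 fit.py 0.02; python3 z.py z36
```

```text
clock: 37.83
tcp_pos: [0.6144, -0.0738, 0.1429]
orientation: [-0.0, 0.692, 0.722, -0.0]
wrist_force: [-0.9, 0.4, -3.1]
finger_gap: 0.0112
t37.83 tcp [614.41 -73.84 142.88] yaw 92.43 tilt 0.02 F [-0.91  0.42 -3.06] T [ 0.018  0.045 -0.039] gap 11.21 j6 1.28
n 472 corner a 50.7 z -5.4 (abs z 145.4) L -2.3 deg b0 -0.3 rms 1.12
tip abs [612.  -25.2] z 96.5
t37.93 tcp [614.49 -73.87 143.  ] yaw 92.43 tilt 0.01 F [ 0.2   0.69 -3.58] T [ 0.027 -0.018 -0.027] gap 11.23 j6 1.28
n 472 corner a 50.9 z -5.5 (abs z 145.5) L -2.9 deg b0 -0.5 rms 1.12
tip abs [612.  -25.5] z 96.5
```

View pics/z36.png

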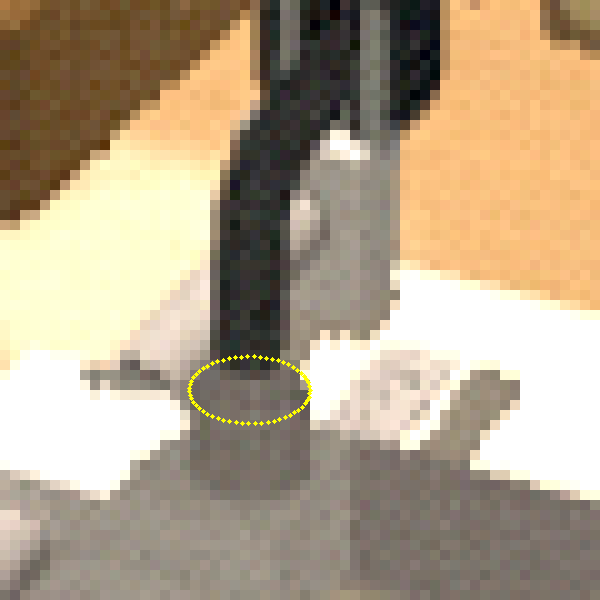

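```bash

python3 -m creep '{"hand":[2,2,2,2,2],"delta_pos":[[0.0016,0,0.002],[0,0,0.002],[0,0,0.002],[0,0,0],[0,0,0]],"turn":[0,0,0,0,0]}' 120
python3 fit.py 0.02
python3 -m creep '{"hand":[2,2,2,2,2],"delta_pos":[[0,0,0.001],[0,0,0.001],[0,0,0.001],[0,0,0],[0,0,0]],"turn":[0,0,0,0,0]}' 120
python3 fit.py 0.02
```

```text
clock: 38.5
tcp_pos: [0.6143, -0.0725, 0.1379]
orientation: [-0.0, 0.692, 0.722, -0.0]
wrist_force: [-0.1, 0.1, -2.8]
finger_gap: 0.011
t38.50 tcp [614.34 -72.45 137.94] yaw 92.44 tilt 0.02 F [-0.06  0.06 -2.78] T [ 0.023  0.013 -0.066] gap 10.98 j6 1.28
n 435 corner a 50.7 z -5.6 (abs z 140.4) L -2.6 deg b0 -0.4 rms 1.12
tip abs [611.9 -24.1] z 91.4
clock: 39.02
tcp_pos: [0.6146, -0.0726, 0.136]
orientation: [0.0, 0.692, 0.722, 0.0]
wrist_force: [1.1, 1.7, -2.1]
finger_gap: 0.011
t39.02 tcp [614.61 -72.58 135.97] yaw 92.43 tilt 0.02 F [ 1.08  1.68 -2.09] T [-0.568 -0.084 -0.04 ] gap 10.98 j6 1.28
n 426 corner a 51.0 z -5.6 (abs z 138.4) L -3.2 deg b0 -0.5 rms 1.25
tip abs [612.  -24.4] z 89.4
```

```bash

python3 -m creep '{"hand":[2,2,2,2,2],"delta_pos":[[0,0,0.001],[0,0,0],[0,0,0],[0,0,0],[0,0,0]],"turn":[0,0,0,0,0]}' 120
python3 fit.py 0.02;python3 z.py z37
```

```text
clock: 39.53
tcp_pos: [0.6147, -0.0727, 0.1353]
orientation: [0.0, 0.692, 0.722, 0.0]
wrist_force: [1.2, -0.3, 1.0]
finger_gap: 0.0112
t39.53 tcp [614.73 -72.66 135.33] yaw 92.43 tilt 0.04 F [ 1.16 -0.3   0.97] T [-0.53   0.009  0.042] gap 11.21 j6 1.28
n 419 corner a 50.4 z -4.5 (abs z 138.8) L -1.2 deg b0 -0.4 rms 1.21
tip abs [612.2 -23.3] z 89.8
```

View pics/z37.png

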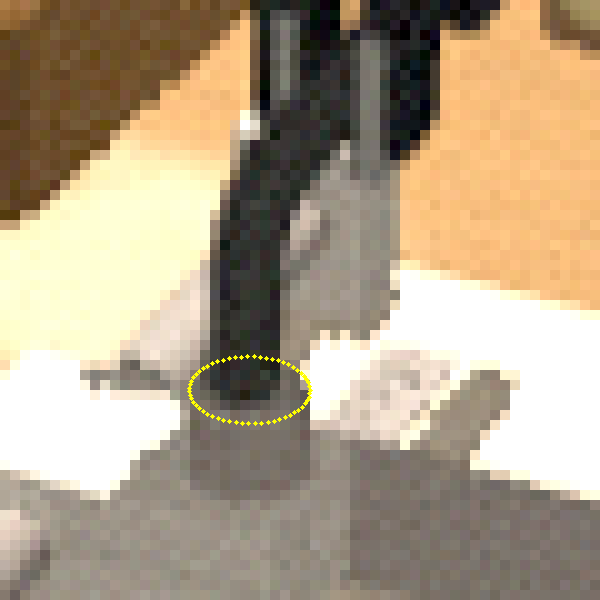

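```bash
python3 - <<'E'
from h import *
c=env.read_camera('scene'); im=c['pixels']
print('brightness rows 252-272, cols 309-331 (sum/3)')
g=im.astype(int).sum(2)//3
for r in range(252,274): print(r,' '.join('%3d'%x for x in g[r,309:332]), '|', ' '.join('%3d'%(x*1000) if x>0 else '---' for x in (c['depth'][r,314:327])))
E
```

```text
brightness rows 252-272, cols 309-331 (sum/3)
252 145 143 141 144 135 119 109  42  18  29  22  26  30  24  55  59  76  86  80  81  79  84  79 | 1097 1093 976 973 970 977 974 974 977 1102 1116 1142 1140
253 144 142 144 134 118 121 108  46  21  24  27  33  27  21  55  74  85  80  84  82  80  89  78 | 1093 1092 979 976 975 972 976 973 981 1112 1143 1141 1143
254 144 141 135 120 122 124 104  47  25  21  28  22  27  20  62  87  85  86  83  81  81  85  79 | 1084 1085 980 978 975 976 973 976 980 1145 1145 1141 1141
255 145 133 120 119 126 128 107  39  25  31  22  28  21  16  66  79  86  80  83  85  83  88  77 | 1083 1087 982 975 974 974 977 976 980 1149 1146 1144 1141
256 132 117 121 126 123 127 101  41  29  27  33  26  25  23  61  78  80  78  86  78  82  85  70 | 1084 1080 984 978 976 976 973 982 983 1152 1150 1147 1142
257 114 118 124 127 121 122  96  38  24  28  30  30  31  21  61  78  78  77  73  77  75  77  75 | 1077 1077 986 979 979 978 979 977 987 1145 1146 1144 1147
258 123 122 123 124 121 114  94  39  22  33  28  32  29  22  71  77  80  72 126  82 122  83  73 | 1078 1073 986 984 97
[... 1645 characters left out ...]
60  75  84  78  77  63  66 | 998 998 994 993 992 994 987 994 993 995 998 1000 1020
270  85  73  75  78  69  58  64  57  62  60  60  64  61  61  61  61  57  73  84  77  81  64  62 | 1002 998 995 990 990 991 992 993 997 995 996 1004 1014
271  71  77  79  78  71  55  59  63  57  57  65  65  61  59  63  61  57  71  78  83  78  69  64 | 1002 999 997 994 993 992 993 991 997 996 999 1003 1013
272  74  75  77  76  76  62  58  62  63  66  59  65  64  63  62  59  58  71  81  79  75  67  62 | 1005 1000 997 995 998 996 994 999 996 1001 1002 1006 1011
273  78  80  77  79  79  69  65  59  60  60  59  64  61  58  62  62  74  79  79  73  82  67  62 | 1002 999 996 1000 995 997 996 999 997 1000 1005 1003 1009
```

```bash

python3 -m creep '{"hand":[2,2,2,2,2],"delta_pos":[[0,0,-0.0015],[0.0003,-0.0012,0],[0,0,0.0015],[0,0,0.0005],[0,0,0]],"turn":[0,0,0,0,0]}' 120
python3 fit.py 0.02
python3 -m creep '{"hand":[2,2,2,2,2],"delta_pos":[[0,0,0.001],[0,0,0],[0,0,0],[0,0,0],[0,0,0]],"turn":[0,0,0,0,0]}' 120
python3 fit.py 0.02
```

```text
clock: 40.15
tcp_pos: [0.6136, -0.0726, 0.135]
orientation: [0.0, 0.692, 0.722, -0.0]
wrist_force: [-1.4, -3.5, 5.4]
finger_gap: 0.0113
t40.15 tcp [613.63 -72.58 135.04] yaw 92.42 tilt 0.05 F [-1.38 -3.52  5.35] T [-0.015  0.164  0.024] gap 11.33 j6 1.28
n 445 corner a 50.9 z -4.7 (abs z 138.3) L -1.6 deg b0 -0.6 rms 1.14
tip abs [611.  -23.1] z 89.3
clock: 40.67
tcp_pos: [0.6138, -0.0728, 0.1347]
orientation: [0.001, 0.692, 0.722, 0.0]
wrist_force: [-1.2, -2.8, 7.4]
finger_gap: 0.0112
t40.67 tcp [613.81 -72.78 134.65] yaw 92.42 tilt 0.09 F [-1.21 -2.85  7.36] T [-0.577  0.263  0.106] gap 11.19 j6 1.28
n 432 corner a 50.7 z -4.3 (abs z 138.4) L -1.4 deg b0 -0.6 rms 1.13
tip abs [611.1 -23.3] z 89.4
```

```bash

python3 -m creep '{"hand":[2,2,2,2,2],"delta_pos":[[-0.0007,0,0],[-0.0007,0,0],[0,0,0],[0,0,0],[0,0,0]],"turn":[0,0,0,0,0]}' 120
python3 -c "
from h import *
st()"
python3 -m creep '{"hand":[2,2,2,2,2],"delta_pos":[[-0.0007,0,0],[-0.0007,0,0],[0,0,0],[0,0,0],[0,0,0]],"turn":[0,0,0,0,0]}' 120
python3 fit.py 0.02
```

```text
clock: 41.18
tcp_pos: [0.6138, -0.0732, 0.1344]
orientation: [0.0, 0.692, 0.722, 0.0]
wrist_force: [-0.8, 1.0, 4.9]
finger_gap: 0.0113
t41.18 tcp [613.79 -73.2  134.35] yaw 92.44 tilt 0.06 F [-0.83  0.96  4.89] T [0.113 0.271 0.09 ] gap 11.28 j6 1.28
clock: 41.6
tcp_pos: [0.6137, -0.074, 0.1339]
orientation: [-0.0, 0.692, 0.722, 0.0]
wrist_force: [-0.3, 3.0, 4.7]
finger_gap: 0.0109
t41.60 tcp [613.67 -73.96 133.91] yaw 92.46 tilt 0.06 F [-0.32  2.97  4.74] T [0.567 0.198 0.114] gap 10.90 j6 1.28
n 436 corner a 50.8 z -3.7 (abs z 138.2) L -0.4 deg b0 -0.4 rms 1.10
tip abs [611.1 -23.6] z 89.2
```

```bash

python3 -m creep '{"hand":[2,2,2,2,2],"delta_pos":[[-0.0007,0.0003,0],[-0.0007,0.0003,0],[0,0,0],[0,0,0],[0,0,0]],"turn":[0,0,0,0,0]}' 120
python3 -c "
from h import *
st()"
python3 -m creep '{"hand":[2,2,2,2,2],"delta_pos":[[-0.0007,0,0.0005],[0,0,0],[0,0,0],[0,0,0],[0,0,0]],"turn":[0,0,0,0,0]}' 120
python3 fit.py 0.02
```

```text
clock: 42.12
tcp_pos: [0.6141, -0.0755, 0.1336]
orientation: [-0.0, 0.692, 0.722, -0.0]
wrist_force: [0.6, 2.6, -0.2]
finger_gap: 0.0113
t42.12 tcp [614.12 -75.53 133.63] yaw 92.44 tilt 0.01 F [ 0.58  2.62 -0.2 ] T [-0.213 -0.172  0.03 ] gap 11.34 j6 1.28
clock: 42.53
tcp_pos: [0.614, -0.0758, 0.1325]
orientation: [-0.001, 0.692, 0.722, -0.0]
wrist_force: [2.2, 3.6, -5.8]
finger_gap: 0.0116
t42.53 tcp [613.97 -75.76 132.53] yaw 92.45 tilt 0.07 F [ 2.22  3.64 -5.75] T [ 1.014 -0.526 -0.042] gap 11.55 j6 1.28
n 406 corner a 50.5 z -4.7 (abs z 135.8) L -1.1 deg b0 -0.1 rms 1.21
tip abs [611.7 -26.2] z 86.8
```

```bash

python3 -m creep '{"hand":[2,2,2,2,2],"delta_pos":[[0.0009,0.0003,0],[0,0,0.001],[0,0,0.001],[0,0,0],[0,0,0]],"turn":[0,0,0,0,0]}' 120
python3 -c "
from h import *
st()"
python3 -m creep '{"hand":[2,2,2,2,2],"delta_pos":[[0,0,0.001],[0,0,0.001],[0,0,0],[0,0,0],[0,0,0]],"turn":[0,0,0,0,0]}' 120
python3 fit.py 0.02
```

```text
clock: 43.05
tcp_pos: [0.6143, -0.0756, 0.1319]
orientation: [0.0, 0.692, 0.722, -0.0]
wrist_force: [0.9, 0.7, -2.4]
finger_gap: 0.011
t43.05 tcp [614.31 -75.6  131.91] yaw 92.43 tilt 0.02 F [ 0.85  0.68 -2.36] T [ 0.922 -0.306  0.022] gap 11.05 j6 1.28
clock: 43.47
tcp_pos: [0.6145, -0.0758, 0.1305]
orientation: [0.0, 0.692, 0.722, -0.0]
wrist_force: [0.4, -0.0, 0.2]
finger_gap: 0.0113
t43.47 tcp [614.51 -75.76 130.54] yaw 92.43 tilt 0.05 F [ 0.36 -0.03  0.16] T [ 0.206 -0.194  0.026] gap 11.30 j6 1.28
n 399 corner a 51.0 z -5.1 (abs z 133.4) L -2.1 deg b0 -0.5 rms 1.17
tip abs [611.9 -26.6] z 84.5
```

```bash

python3 -m creep '{"hand":[2,2,2,2,2],"delta_pos":[[0.0005,0,0.0015],[0,0,0.0015],[0,0,0.0015],[0,0,0],[0,0,0]],"turn":[0,0,0,0,0]}' 120
python3 fit.py 0.02
python3 -m creep '{"hand":[2,2,2,2,2],"delta_pos":[[0,0,0.0015],[0,0,0.0015],[0,0,0.0015],[0,0,0],[0,0,0]],"turn":[0,0,0,0,0]}' 120
python3 fit.py 0.02
```

```text
clock: 43.98
tcp_pos: [0.6148, -0.0758, 0.1272]
orientation: [0.001, 0.692, 0.722, -0.0]
wrist_force: [1.4, -1.7, 3.7]
finger_gap: 0.0115
t43.98 tcp [614.76 -75.78 127.16] yaw 92.41 tilt 0.10 F [ 1.38 -1.67  3.71] T [-0.67  -0.156  0.099] gap 11.50 j6 1.28
n 384 corner a 50.5 z -4.3 (abs z 130.8) L -0.3 deg b0 -0.6 rms 1.10
tip abs [612.1 -25.6] z 81.8
clock: 44.5
tcp_pos: [0.615, -0.076, 0.124]
orientation: [0.001, 0.692, 0.722, -0.0]
wrist_force: [0.5, -3.8, 7.8]
finger_gap: 0.0109
t44.50 tcp [615.02 -75.99 124.02] yaw 92.41 tilt 0.15 F [ 0.51 -3.84  7.77] T [-0.895 -0.056  0.179] gap 10.95 j6 1.28
n 368 corner a 50.8 z -4.5 (abs z 127.5) L -1.5 deg b0 -0.7 rms 1.18
tip abs [612.2 -26.5] z 78.5
```

```bash

python3 -m creep '{"hand":[2,2,2,2,2],"delta_pos":[[-0.0007,0,0.001],[0,0,0.0015],[0,0,0.001],[0,0,0],[0,0,0]],"turn":[0,0,0,0,0]}' 120
python3 -c "
from h import *
st()"
python3 -m creep '{"hand":[2,2,2,2,2],"delta_pos":[[0,0,0.001],[0,0,0.001],[0,0,0],[0,0,0],[0,0,0]],"turn":[0,0,0,0,0]}' 120
python3 fit.py 0.02
```

```text
clock: 45.02
tcp_pos: [0.6152, -0.0764, 0.1216]
orientation: [0.001, 0.692, 0.722, 0.0]
wrist_force: [-1.4, -4.1, 8.4]
finger_gap: 0.0112
t45.02 tcp [615.21 -76.44 121.62] yaw 92.41 tilt 0.16 F [-1.37 -4.08  8.36] T [-0.162  0.208  0.177] gap 11.18 j6 1.28
clock: 45.43
tcp_pos: [0.6153, -0.0765, 0.1203]
orientation: [0.002, 0.692, 0.722, 0.0]
wrist_force: [0.2, -3.4, 9.3]
finger_gap: 0.0114
t45.43 tcp [615.31 -76.52 120.31] yaw 92.42 tilt 0.19 F [ 0.2  -3.37  9.28] T [-0.655  0.127  0.242] gap 11.38 j6 1.28
n 350 corner a 50.8 z -3.8 (abs z 124.6) L -0.5 deg b0 -0.8 rms 1.16
tip abs [612.3 -26.2] z 75.6
```

```bash

python3 -m creep '{"hand":[2,2,2,2,2],"delta_pos":[[-0.0003,0,0.001],[0,0,0.001],[0,0,0],[0,0,0],[0,0,0]],"turn":[0,0,0,0,0]}' 120
python3 fit.py 0.02
python3 -m creep '{"hand":[2,2,2,2,2],"delta_pos":[[0,0,0.001],[0,0,0],[0,0,0],[0,0,0],[0,0,0]],"turn":[0,0,0,0,0]}' 120
python3 fit.py 0.02
```

```text
clock: 45.95
tcp_pos: [0.6154, -0.0767, 0.1189]
orientation: [0.002, 0.692, 0.722, 0.0]
wrist_force: [-0.4, -4.8, 9.5]
finger_gap: 0.0111
t45.95 tcp [615.45 -76.72 118.93] yaw 92.42 tilt 0.20 F [-0.41 -4.83  9.52] T [-0.215  0.332  0.241] gap 11.08 j6 1.28
n 337 corner a 51.5 z -4.0 (abs z 122.9) L -1.6 deg b0 -0.9 rms 1.20
tip abs [612.4 -26.7] z 74.0
clock: 46.47
tcp_pos: [0.6155, -0.0768, 0.1182]
orientation: [0.002, 0.692, 0.722, 0.0]
wrist_force: [-1.4, -5.9, 11.5]
finger_gap: 0.0111
t46.47 tcp [615.46 -76.75 118.25] yaw 92.42 tilt 0.21 F [-1.37 -5.86 11.51] T [0.07  0.388 0.27 ] gap 11.09 j6 1.28
n 330 corner a 50.4 z -3.0 (abs z 123.2) L 1.1 deg b0 -0.9 rms 1.20
tip abs [612.3 -25.5] z 74.2
```

```bash

python3 -m creep '{"hand":[2,2,2,2,2],"delta_pos":[[-0.0005,-0.0005,0.0015],[0,0,0],[0,0,0],[0,0,0],[0,0,0]],"turn":[0,0,0,0,0]}' 120
python3 fit.py 0.02
```

```text
clock: 46.98
tcp_pos: [0.6155, -0.077, 0.1175]
orientation: [0.002, 0.692, 0.722, 0.001]
wrist_force: [-0.8, -3.5, 13.9]
finger_gap: 0.0111
t46.98 tcp [615.48 -77.03 117.48] yaw 92.43 tilt 0.26 F [-0.78 -3.46 13.87] T [-0.29   0.201  0.253] gap 11.12 j6 1.27
n 335 corner a 50.4 z -2.8 (abs z 122.7) L 1.1 deg b0 -0.9 rms 1.30
tip abs [612.4 -25.8] z 73.7
```

```bash

python3 -m creep '{"hand":[2,2,2,2,2],"delta_pos":[[0,0,-0.0015],[0.0001,-0.0034,0],[0.0002,-0.0056,0],[0.0002,-0.0056,0],[0,0,0]],"turn":[0,0.6,1,1,0]}' 120
cat > tq.py <<'E'
from h import *
s,M=st(); b=np.array([.6125,-.0252]); p=np.array(s['tcp_pos'])[:2]; F=np.array(s['wrist_force']); r=p-b
ang=np.degrees(np.arctan2(-r[1],-r[0]))
print('r %.1f dir %.1f yaw diff, cw torque about bolt by F: %.2f Nm (Tz %.2f)'%(1e3*np.hypot(*r),ang,(r[0]*F[1]-r[1]*F[0]),s['ft_torque'][2]))
E
python3 tq.py
```

```text
clock: 47.5
tcp_pos: [0.6042, -0.0757, 0.118]
orientation: [0.002, 0.77, 0.638, 0.002]
wrist_force: [3.1, -3.3, 7.3]
finger_gap: 0.011
t47.50 tcp [604.18 -75.73 117.96] yaw 79.29 tilt 0.30 F [ 3.05 -3.27  7.28] T [ 0.194 -0.693  0.569] gap 11.02 j6 1.50
r 51.2 dir 80.7 yaw diff, cw torque about bolt by F: 0.18 Nm (Tz 0.57)
```

```bash

python3 -m creep '{"hand":[2,2,2,2,2],"delta_pos":[[0.0002,-0.0056,0],[0.0002,-0.0056,0],[0.0002,-0.0056,0],[0.0002,-0.0056,0],[0,0,0]],"turn":[1,1,1,1,0]}' 120
python3 tq.py
python3 -c "
from h import *
c=cam('scene','s50')
i=cv2.imread('pics/s50.png')[170:320,230:430]; cv2.imwrite('pics/s50c.png',cv2.resize(i,None,fx=4,fy=4,interpolation=2))"
```

```text
clock: 47.92
tcp_pos: [0.5878, -0.0693, 0.1178]
orientation: [0.002, 0.869, 0.495, 0.002]
wrist_force: [4.0, -2.1, 6.3]
finger_gap: 0.0113
t47.92 tcp [587.77 -69.31 117.84] yaw 59.30 tilt 0.33 F [ 4.01 -2.07  6.27] T [-0.239 -0.829  0.526] gap 11.29 j6 1.85
r 50.6 dir 60.7 yaw diff, cw torque about bolt by F: 0.23 Nm (Tz 0.53)
```

View pics/s50c.png

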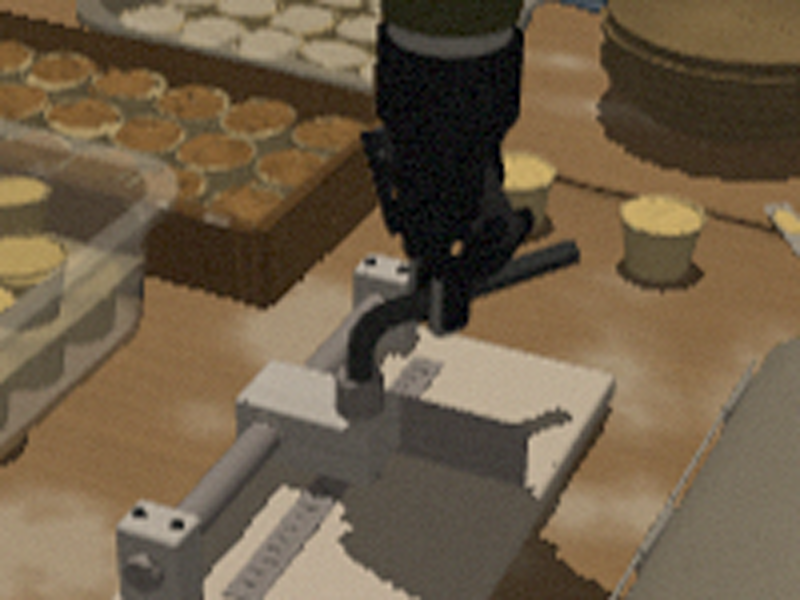

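```bash

python3 -m creep '{"hand":[2,2,2,2,2],"delta_pos":[[0.0002,-0.0056,0],[0.0002,-0.0056,0],[0.0002,-0.0056,0],[0.0001,-0.0034,0],[0,0,0]],"turn":[1,1,1,0.6,0]}' 120
python3 tq.py
```

```text
clock: 48.38
tcp_pos: [0.5759, -0.0592, 0.1177]
orientation: [0.001, 0.935, 0.353, 0.003]
wrist_force: [3.7, -2.2, 4.4]
finger_gap: 0.0108
t48.38 tcp [575.85 -59.18 117.73] yaw 41.39 tilt 0.37 F [ 3.7  -2.22  4.4 ] T [-0.125 -1.145  0.531] gap 10.81 j6 2.18
r 50.0 dir 42.8 yaw diff, cw torque about bolt by F: 0.21 Nm (Tz 0.53)
```

```bash

python3 -m creep '{"hand":[2,2,2,2,2],"delta_pos":[[0.0001,-0.0028,0],[0.0001,-0.0028,0],[0,0,0],[0,0,0],[0,0,0]],"turn":[0.5,0.5,0,0,0]}' 120
python3 tq.py
python3 -m creep '{"hand":[2,2,2,2,2],"delta_pos":[[0.0001,-0.0028,0],[0,0,0],[0,0,0],[0,0,0],[0,0,0]],"turn":[0.5,0,0,0,0]}' 120
python3 tq.py
```

```text
clock: 48.8
tcp_pos: [0.5732, -0.056, 0.1177]
orientation: [0.001, 0.95, 0.313, 0.003]
wrist_force: [4.2, -3.2, 5.6]
finger_gap: 0.0112
t48.80 tcp [573.24 -55.97 117.68] yaw 36.52 tilt 0.36 F [ 4.2  -3.16  5.56] T [-0.14  -1.298  0.556] gap 11.16 j6 2.27
r 49.9 dir 38.1 yaw diff, cw torque about bolt by F: 0.25 Nm (Tz 0.56)
clock: 49.22
tcp_pos: [0.572, -0.0542, 0.1176]
orientation: [0.001, 0.956, 0.293, 0.003]
wrist_force: [4.8, -3.1, 5.7]
finger_gap: 0.0116
t49.22 tcp [571.99 -54.17 117.65] yaw 34.02 tilt 0.36 F [ 4.82 -3.12  5.74] T [-0.161 -1.331  0.52 ] gap 11.55 j6 2.31
r 49.8 dir 35.6 yaw diff, cw torque about bolt by F: 0.27 Nm (Tz 0.52)
```

```bash

python3 -m creep '{"hand":[2,2,2,2,2],"delta_pos":[[0.0001,-0.0022,0],[0,0,0],[0,0,0],[0,0,0],[0,0,0]],"turn":[0.4,0,0,0,0]}' 120
python3 tq.py
python3 -m creep '{"hand":[2,2,2,2,2],"delta_pos":[[0,-0.0017,0],[0,0,0],[0,0,0],[0,0,0],[0,0,0]],"turn":[0.3,0,0,0,0]}' 120
python3 tq.py
```

```text
clock: 49.63
tcp_pos: [0.5711, -0.0527, 0.1177]
orientation: [0.001, 0.961, 0.276, 0.003]
wrist_force: [4.8, -2.8, 4.7]
finger_gap: 0.0115
t49.63 tcp [571.08 -52.7  117.65] yaw 32.03 tilt 0.36 F [ 4.79 -2.78  4.7 ] T [-0.256 -1.32   0.611] gap 11.53 j6 2.35
r 49.7 dir 33.6 yaw diff, cw torque about bolt by F: 0.25 Nm (Tz 0.61)
clock: 50.05
tcp_pos: [0.5704, -0.0516, 0.1177]
orientation: [0.001, 0.965, 0.263, 0.003]
wrist_force: [5.3, -3.7, 5.7]
finger_gap: 0.0109
t50.05 tcp [570.43 -51.61 117.66] yaw 30.53 tilt 0.37 F [ 5.26 -3.66  5.68] T [-0.347 -1.385  0.6  ] gap 10.93 j6 2.38
r 49.7 dir 32.1 yaw diff, cw torque about bolt by F: 0.29 Nm (Tz 0.60)
```

```bash

python3 -m creep '{"hand":[2,2,2,2,2],"delta_pos":[[0,-0.0011,0],[0,0,0],[0,0,0],[0,0,0],[0,0,0]],"turn":[0.2,0,0,0,0]}' 120
python3 tq.py
python3 -m creep '{"hand":[2,2,2,2,2],"delta_pos":[[0,-0.0011,0],[0,0,0],[0,0,0],[0,0,0],[0,0,0]],"turn":[0.2,0,0,0,0]}' 120
python3 tq.py
```

```text
clock: 50.47
tcp_pos: [0.5702, -0.0511, 0.1177]
orientation: [0.002, 0.967, 0.255, 0.003]
wrist_force: [5.6, -3.7, 4.5]
finger_gap: 0.0111
t50.47 tcp [570.19 -51.11 117.7 ] yaw 29.54 tilt 0.39 F [ 5.57 -3.75  4.54] T [-0.485 -1.43   0.876] gap 11.12 j6 2.40
r 49.6 dir 31.5 yaw diff, cw torque about bolt by F: 0.30 Nm (Tz 0.88)
clock: 50.88
tcp_pos: [0.5699, -0.0506, 0.1177]
orientation: [0.002, 0.969, 0.247, 0.003]
wrist_force: [6.2, -4.1, 4.5]
finger_gap: 0.0112
t50.88 tcp [569.95 -50.58 117.73] yaw 28.56 tilt 0.42 F [ 6.21 -4.15  4.46] T [-0.612 -1.505  1.01 ] gap 11.19 j6 2.41
r 49.5 dir 30.8 yaw diff, cw torque about bolt by F: 0.33 Nm (Tz 1.01)
```

```bash

python3 -m creep '{"hand":[2,2,2,2,2],"delta_pos":[[0,-0.0008,0],[0,0,0],[0,0,0],[0,0,0],[0,0,0]],"turn":[0.15,0,0,0,0]}' 120
python3 tq.py
```

```text
clock: 51.3
tcp_pos: [0.5697, -0.0502, 0.1177]
orientation: [0.002, 0.971, 0.24, 0.003]
wrist_force: [6.1, -5.0, 3.7]
finger_gap: 0.0115
t51.30 tcp [569.71 -50.16 117.73] yaw 27.83 tilt 0.43 F [ 6.13 -5.    3.69] T [-0.804 -1.601  1.13 ] gap 11.55 j6 2.43
r 49.5 dir 30.3 yaw diff, cw torque about bolt by F: 0.37 Nm (Tz 1.13)
```

```bash

python3 -m creep '{"hand":[2,2,2,10,14],"delta_pos":[[0,0.0016,0],[0,0.0008,0],[0,0,0],[0,0,0],[0,0,0]],"turn":[-0.3,-0.15,0,0,0]}' 30
python3 tq.py
python3 -m creep '{"hand":[16,20,25,32,40],"delta_pos":[[0,0,0],[0,0,0],[0,0,0],[0,0,0],[0,0,0]],"turn":[0,0,0,0,0]}' 30
python3 -m creep '{"hand":[40,40,40,40,40],"delta_pos":[[0,0,0],[0,0,0],[0,0,0],[0,0,0],[0,0,0]],"turn":[0,0,0,0,0]}' 30
python3 tq.py
python3 -c "
from h import *
c=cam('scene','s60')
i=cv2.imread('pics/s60.png')[170:320,230:430]; cv2.imwrite('pics/s60c.png',cv2.resize(i,None,fx=4,fy=4,interpolation=2))"
```

```text
clock: 51.72
tcp_pos: [0.5699, -0.0518, 0.1171]
orientation: [0.002, 0.966, 0.259, 0.002]
wrist_force: [6.6, -5.9, -1.5]
finger_gap: 0.0141
t51.72 tcp [569.86 -51.82 117.07] yaw 29.97 tilt 0.33 F [ 6.64 -5.91 -1.47] T [-0.941 -1.344  0.192] gap 14.11 j6 2.39
r 50.3 dir 32.0 yaw diff, cw torque about bolt by F: 0.43 Nm (Tz 0.19)
clock: 52.13
tcp_pos: [0.566, -0.0502, 0.1155]
orientation: [-0.001, 0.966, 0.258, -0.001]
wrist_force: [0.7, -0.2, 0.1]
finger_gap: 0.0398
clock: 52.55
tcp_pos: [0.5671, -0.0507, 0.1162]
orientation: [-0.0, 0.966, 0.258, -0.0]
wrist_force: [-0.1, -0.2, 0.2]
finger_gap: 0.04
t52.55 tcp [567.08 -50.69 116.21] yaw 29.94 tilt 0.01 F [-0.13 -0.2   0.18] T [-0.001  0.006  0.017] gap 40.00 j6 2.39
r 52.1 dir 29.3 yaw diff, cw torque about bolt by F: 0.01 Nm (Tz 0.02)
```

View pics/s60c.png

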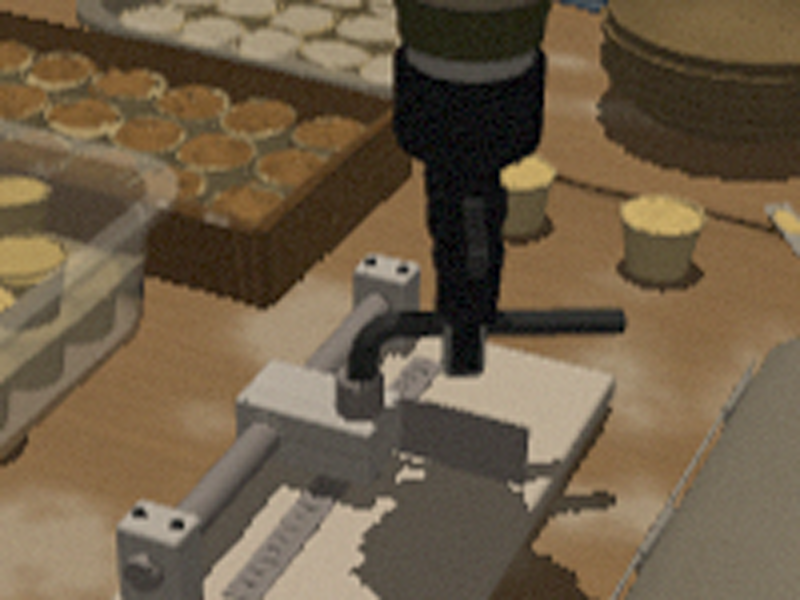

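```bash

python3 -m creep '{"hand":[44,50,50,50,50],"delta_pos":[[0,0,-0.01],[0,0,-0.02],[0,0,-0.04],[0,0,-0.045],[0,0,-0.045]],"turn":[0,0,0,0,0]}' 30
python3 -m creep '{"hand":[50,50,50,50,50],"delta_pos":[[-0.045,0,0],[-0.045,0,0],[-0.045,0,0],[-0.045,0,0],[0,0,0]],"turn":[0,0,0,0,0]}' 30
python3 -m creep '{"hand":[50,50,50,50,50],"delta_pos":[[0,0,0],[0,0,0],[0,0,0],[0,0,0],[0,0,0]],"turn":[0,0,0,0,0]}' 30
python3 - <<'E'
from h import *
st()
for n in ['scene','top']:
    c=cam(n,n+'70'); D=c['depth']; v,u=np.mgrid[0:480,0:640]
    P=(np.stack([(u-c['cx'])/c['fx'],(v-c['cy'])/c['fy'],np.ones_like(D)],-1)*D[...,None])@rot(c['orientation']).T+c['origin']
    Q=P[(D>0)&(P[...,2]>.097)&(P[...,2]<.14)&(abs(P[...,0]-.55)<.09)&(abs(P[...,1]+.06)<.08)]
    r=np.hypot(Q[:,0]-.6125,Q[:,1]+.025); L=Q[(r>.03)]
    if len(L)<10: print(n,'few'); continue
    m=L.mean(0); w=np.linalg.svd(L-m)[2][0]; w*=-np.sign(w[0])
    print(n,len(L),m.round(4),'long dir deg',np.degrees(np.arctan2(w[1],w[0])),'slope deg',np.degrees(np.arcsin(w[2])),'zmax near corner',Q[r<.03][:,2].max().round(4), 'far r',r.max().round(4))
i=cv2.imread('pics/scene70.png')[170:320,230:430]; cv2.imwrite('pics/s70c.png',cv2.resize(i,None,fx=4,fy=4,interpolation=2))
E
```

```text
clock: 53.02
tcp_pos: [0.5665, -0.0506, 0.2458]
orientation: [-0.0, 0.966, 0.258, -0.0]
wrist_force: [1.4, 0.1, -0.5]
finger_gap: 0.0504
clock: 53.43
tcp_pos: [0.4376, -0.1239, 0.245]
orientation: [0.0, 0.967, 0.257, -0.001]
wrist_force: [0.5, -0.4, -0.0]
finger_gap: 0.0498
clock: 53.85
tcp_pos: [0.4431, -0.1222, 0.2441]
orientation: [-0.0, 0.966, 0.259, -0.0]
wrist_force: [0.1, 0.3, 0.9]
finger_gap: 0.0499
t53.85 tcp [ 443.13 -122.21  244.09] yaw 30.01 tilt 0.01 F [0.07 0.26 0.93] T [ 0.015  0.    -0.012] gap 49.87 j6 2.17
scene 344 [ 0.5415 -0.0739  0.116 ] long dir deg -140.54424143897282 slope deg -5.987105375310286 zmax near corner 0.1286 far r 0.1458
top 324 [ 0.543  -0.0797  0.1196] long dir deg -140.78966806774383 slope deg -6.537934272053817 zmax near corner 0.1325 far r 0.1472
```

View pics/s70c.png

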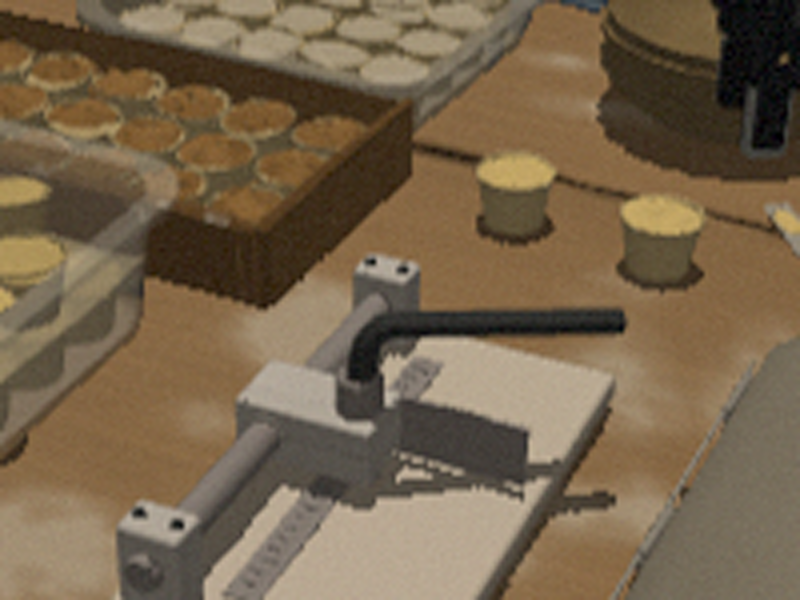

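```bash
python3 -c "
from h import *
st(); print(env.hand_in())"
```

```text
t53.95 tcp [ 442.87 -122.24  243.99] yaw 30.00 tilt 0.02 F [ 0.08 -0.86  0.88] T [-0.024  0.029  0.   ] gap 50.18 j6 2.17
the job is handed in; nothing more can be done
None
```

I turned the key over, seated its short arm in the bolt, tightened the bolt and handed the job in at 54 s of the 64 s allowed. The tightness rests on torque and key angle, because I had no direct reading of the bolt.

**What I did**
- I pulled the key out and tipped it over in the grip against the guide.
- The first insertion landed on the rim, and the key pivoted and slid in the fingers. I lifted it off.
- While I was re-gripping, the key tipped over on the left end block. I caught it between the fingers and straightened it against the side of the block.
- The second insertion found the socket. Contact force was about 17 N at most by the wrist sensor, against the 35 N limit.
- Before any turning, the camera put the short tip about 16.8 mm down the 17 mm socket, upright to about 1 degree.
- I swung the long arm about 64 degrees clockwise and then released it.

**Last checks**
- **Tightness:** the resisting torque held at about 0.75–0.9 N m, then climbed to about 1.5 N m near the angle expected for a closed clamp. That suggests a bolt angle of about 1.02 rad, short of the 1.06 rad limit.
- **Seating:** after release the cameras show the key seated by its short arm. The long arm sags about 6 degrees, with its top about where a home key should be.
- **Surroundings:** the robot was clear of everything. I saw no movement of the two custard cups; the ring cutter was outside the last picture I viewed and I did not measure it.

**What disagreed**
- After release the key lies about 9 degrees back from where I left it. That fits the roughly 10 degrees of total play in the socket, but I could not confirm from the bolt itself that it stayed put.

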